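# Shut off and seal the open branch of the air manifold

### The job

One of the three branches of the workshop's air manifold ends in a bare open pipe; the other two are sealed by a cap and a gauge. Shut that open branch's valve fully by hand (wing across its pipe, clockwise), then tighten the hex nut of the same branch clockwise until it stops, using the spanner that fits, and lay that spanner down flat on its battens or the bench, clear of the pipework. Leave the other branches' valves and nuts as they are and do not knock about the small spanner, tin, offcut or bottle.

Things in the scene. Friction and masses are not known exactly. Their poses are not given: they have to be found in the camera images.
- manifold: Fixed steel air manifold. Origin on the bench under the middle nut. 28 mm header pipe along y (+-165 mm) at height 32 mm. Branches a, b, c at y = +110, 0, -110 mm: 24 mm riser with captive hex nut at x=0, elbow (top 118 mm), 22 mm pipe along +x at height 105 mm, valve with wing at x=70 mm, outlet at x=150 mm turned up, its end piece standing from 120 mm up. No pipework at x below -20 mm.
- open_end: The bare open pipe end: hollow steel tube, 36 mm outside, 26 mm hole, 42 mm tall, upright on one of the three outlets (which one varies). Origin at the centre of its underside. Fixed.
- blank_cap: Solid domed steel cap, 44 mm across, 42 mm tall, on another outlet: that branch is sealed. Origin at the centre of its underside. Fixed.
- gauge: Round pressure gauge, 62 mm across, tilted face, about 60 mm tall, on the remaining outlet: that branch is sealed. Origin at the centre of its underside. Fixed.
- spanner: Larger open-ended steel spanner, 176 mm long, 12 mm thick, 0.3 to 0.5 kg. Origin at the jaw centre, on the underside; x from handle out of the mouth, y across the jaw, z up. Jaw gap 39 mm, 40 mm deep (x -20 to +20), head 63 mm wide (x -36 to +20). Handle 20 mm wide, x -36 to -156 mm; centre of mass x = -60. Fits the nuts (36 mm) with 3 mm play, which is about 0.17 rad either way.
- small_spanner: A smaller open-ended steel spanner, jaw gap 22 mm (too small for the nuts), 142 mm long, 10 mm thick, lying parallel to the other, about 100 mm from it. Same axes and origin. Bystander.
- battens: Two wooden battens fixed on the bench, on which both spanners lie: each 20 (x) by 200 (y) by 30 mm high, at x = +50 and -50 mm of the origin, free bench between. The spanners lie across them along the battens' x axis within 0.1 rad, jaw centres near x = +65 mm, y = +50 or -50 mm. Origin on the bench.
- tin: Metal tin, 90 mm across, 110 mm tall. Origin under its centre. Bystander.
- offcut: Wood offcut 45 x 150 x 26 mm lying in front of the manifold (long way along its y). Origin under its centre. Bystander.
- glue: White plastic bottle, 56 mm across, 150 mm tall. Origin under its centre. Bystander.
- valve_a (a joint): Wing handle of branch a's valve, rad: 0 open (wing along its pipe), grows clockwise seen from above to 1.57 fully shut (wing across its pipe; stop). Stays where left; takes about 0.12 N m. Axis vertical at x=70, y=110 mm of the manifold; wing 64 mm long, 12 mm thick, from 134 to 158 mm high; the valve's body below ends at 121 mm.
- nut_a (a joint): Captive hex nut of branch a, rad: grows clockwise seen from above (tightening) to the stop at 1.05, tight. Keeps its height, stays where left, takes 0.4 N m. Axis vertical at x=0, y=110 mm of the manifold; 36 mm across flats, 42 mm across corners, from 55 to 81 mm high. Starts 0.4 to 0.7 rad short of the stop.
- valve_a_tip (a point): Point in the wing of valve a, 30 mm from its axis, at mid height (146 mm), on the +x side when open; its x axis points along the wing.
- nut_a_flat (a point): Centre of one flat of nut a (18 mm from its axis, 68 mm high), turning with the nut; its x axis is that flat's outward normal. With the nut tight, a spanner on it from the -x side has its x axis at -15 degrees (clockwise from above) to the manifold's x axis.
- valve_b (a joint): Wing handle of branch b's valve, rad: 0 open (wing along its pipe), grows clockwise seen from above to 1.57 fully shut (wing across its pipe; stop). Stays where left; takes about 0.12 N m. Axis vertical at x=70, y=0 mm of the manifold; wing 64 mm long, 12 mm thick, from 134 to 158 mm high; the valve's body below ends at 121 mm.
- nut_b (a joint): Captive hex nut of branch b, rad: grows clockwise seen from above (tightening) to the stop at 1.05, tight. Keeps its height, stays where left, takes 0.4 N m. Axis vertical at x=0, y=0 mm of the manifold; 36 mm across flats, 42 mm across corners, from 55 to 81 mm high. Starts 0.4 to 0.7 rad short of the stop.
- valve_b_tip (a point): Point in the wing of valve b, 30 mm from its axis, at mid height (146 mm), on the +x side when open; its x axis points along the wing.
- nut_b_flat (a point): Centre of one flat of nut b (18 mm from its axis, 68 mm high), turning with the nut; its x axis is that flat's outward normal. With the nut tight, a spanner on it from the -x side has its x axis at -15 degrees (clockwise from above) to the manifold's x axis.
- valve_c (a joint): Wing handle of branch c's valve, rad: 0 open (wing along its pipe), grows clockwise seen from above to 1.57 fully shut (wing across its pipe; stop). Stays where left; takes about 0.12 N m. Axis vertical at x=70, y=-110 mm of the manifold; wing 64 mm long, 12 mm thick, from 134 to 158 mm high; the valve's body below ends at 121 mm.
- nut_c (a joint): Captive hex nut of branch c, rad: grows clockwise seen from above (tightening) to the stop at 1.05, tight. Keeps its height, stays where left, takes 0.4 N m. Axis vertical at x=0, y=-110 mm of the manifold; 36 mm across flats, 42 mm across corners, from 55 to 81 mm high. Starts 0.4 to 0.7 rad short of the stop.
- valve_c_tip (a point): Point in the wing of valve c, 30 mm from its axis, at mid height (146 mm), on the +x side when open; its x axis points along the wing.
- nut_c_flat (a point): Centre of one flat of nut c (18 mm from its axis, 68 mm high), turning with the nut; its x axis is that flat's outward normal. With the nut tight, a spanner on it from the -x side has its x axis at -15 degrees (clockwise from above) to the manifold's x axis.
Not all that is in view belongs to the job. Leave any blue look-alike of the spanner alone.

How it is judged:
By the outcome, as a careful person would: the job done as asked, in the order asked, and still so for the second after the job is handed in, with the robot touching nothing.
It also fails if it takes over 64 s, if anything falls off the work surface, if the arm or the gripper's body presses on something with over 40 N, if the wrist force passes 120 N, or if a joint passes its speed limit or range.

### The arm

A 7-joint arm with a two-finger parallel gripper is mounted at the origin on the work surface. World frame = base frame: x ahead of the robot, y to its left, z up, the work surface at z = 0. Lengths are in m, angles in rad, forces in N, time in s.
With the tool pointing down it reaches from about 0.425 to 0.825 m from the base axis. Payload 3.6 kg.
Tool frame: the origin (TCP) lies midway between the tips of the shut fingers; the grasp point (between the pads) lies 19 mm behind it; z points along the fingers, x is the direction in which the jaws open and shut, and the axes are right-handed (so a half turn about z gives the same grasp; the last joint's range is limited). The gripper opens to 85 mm and grips with 20 to 120 N. Pads are 22 mm wide; open, the fingers measure 114 mm over their backs; the gripper's body (76 mm by 85 mm) begins 54 mm behind the grasp point. The pads swing forward as they close: fully open they stand 13 mm farther back than shut.
Start: joints at [1.266, 0.615, -0.013, 1.423, 0.008, 1.103, -0.04], TCP at [0.179, -0.625, 0.196] pointing down, gripper open.
Joint ranges: [-3.12, 3.12], [-0.3, 2.06], [-1.34, 1.32], [0.26, 2.42], [-1.36, 4.5], [0.01, 1.98], [-2.84, 2.84]. Speed limits (rad/s): [2.79, 2.79, 3.14, 3.14, 3.14, 3.14, 3.14].

### API

Orientations are given as a rotation vector (axis times angle).
In Python, from rig import arm gives the robot as it stands. The module is installed in compiled form; this text tells all that it offers.
- The arm moves only by the tool apply_moves, never from a script. Its argument "series" is a list of rows, each a list of 7 numbers: the shift along the tool's x, y, z each as a share of 10 cm, from -1 to 1, then the turn, a rotation vector about the tool's x, y, z each as a share of 360 degrees, from -1 to 1, then the closure, from -1 (fully open) to 1 (shut). A call has 1 to 12 rows; each row is the pose to reach, as a shift and turn from the pose commanded when the call began, along the tool's axes at that moment, turning the shorter way round; what a row does not reach only later rows make up. A row lasts 1/8 s, in which the tool goes at most 62.5 mm and 10.7 degrees, less where a joint would pass 70% of its speed; a pose out of reach is approached as far as the arm can. A call with a number of a shift or a turn outside -1 to 1 is refused whole. A call with a gripper value outside its range is refused whole. The fingers move at their own pace and stop on an object; the grip force is fixed at half the most. Time passes only in rows, so rows that repeat a pose let the fingers close. It gives the time, the measured TCP pose, the force and the opening at its end, in the units of the state.
- arm.get_state(): the state, without advancing time (a new reading comes with each control period).
- arm.get_image(name): name is "side" or "top"; returns (picture, depth): 480x640x3 uint8, blue, green, red; 480x640 float32, m along the optical axis (not along the pixel's ray), 0 where there is no reading.
- arm.camera_params(name): a dict with "fx", "fy", "cx", "cy" (pixels), "distortion" ([k1, k2, p1, p2, k3] as OpenCV has them; the pictures are not rectified), "position" and "rotation" of the camera in the world. Camera axes: x right, y down, z forward; pixel columns grow to the right and rows downward; lengths in m; the calibration is good to about 2 mm. A picture is of the moment at which its call begins. camera_params takes no time and is no camera call.
- arm.finish_job(): hands the job in, once; it reports no verdict.
The state is a dict: "time": time; "joint_positions": joint angles; "qd": joint speeds; "effort": joint torques, N m; "tcp_pos": TCP position; "tool_rot": TCP orientation; "contact_force": force on the tool from outside, world axes, zero at the start; "ft_torque": the same for the moment, N m; "opening": opening from 0.0 (shut) to 1.0 (fully open).
Only numpy, scipy, OpenCV 4.12 (cv2) and the standard library are available. Lean on these libraries where they do the work, as an engineer would, in place of code of your own. Each camera call takes 0.05 s, during which the arm holds its last target. There are 200 camera calls.

## Working session

There is one attempt and no reset: what is moved stays moved. The work goes in short steps, Python scripts to look and compute and a tool call to move; the robot and the scene stay as the last step left them, time stands still between calls to the robot, and variables do not carry over. Pictures are saved under pics/ and viewed, about 8 in all and at most 12, crops included, and the job is handed in when it is done.

Besides the shell and the picture viewer there is one more tool, called as name(argument=value, ...), one argument or row to a line, values as JSON. apply_moves: Moves the arm, as the interface text tells. Shift numbers are shares of 10 cm and turn numbers shares of 360 degrees, none past 1 either way. Its arguments: {"type":"object","properties":{"series":{"type":"array","items":{"type":"array","items":{"type":"number","minimum":-1,"maximum":1}}}},"required":["series"]}

```bash
mkdir -p pics
cat > h.py <<'E'
import numpy as np, cv2
from scipy.spatial.transform import Rotation as R
from rig import arm
def cam(n):
    p=arm.camera_params(n); K=np.array([[p['fx'],0,p['cx']],[0,p['fy'],p['cy']],[0,0,1.]])
    Rm=np.array(p['rotation'],float)
    if Rm.shape!=(3,3): Rm=R.from_rotvec(Rm).as_matrix()
    return K,np.array(p['distortion'],float),np.array(p['position'],float),Rm
def ray(n,px,z):
    K,d,p,Rm=cam(n); q=cv2.undistortPoints(np.array(px,float).reshape(-1,1,2),K,d)[:,0]
    v=np.c_[q,np.ones(len(q))]@Rm.T
    return p+v*((z-p[2])/v[:,2])[:,None]
def cloud(n,dep):
    K,d,p,Rm=cam(n); h,w=dep.shape
    g=np.stack(np.meshgrid(np.arange(w),np.arange(h)),-1).reshape(-1,1,2).astype(float)
    q=cv2.undistortPoints(g,K,d)[:,0]
    return ((np.c_[q,np.ones(len(q))]*dep.reshape(-1,1))@Rm.T+p).reshape(h,w,3)
def proj(n,P):
    K,d,p,Rm=cam(n); r,_=cv2.Rodrigues(Rm.T)
    return cv2.projectPoints(np.array(P,float).reshape(-1,3),r,-Rm.T@p,K,d)[0][:,0]
def row(pos,yaw=None,rot=None):
    "shift/turn shares from present state to TCP pos, tool down with tool x at yaw"
    s=arm.get_state(); R0=R.from_rotvec(s['tool_rot'])
    sh=R0.inv().apply(np.array(pos)-s['tcp_pos'])/0.1
    Rt=R.from_matrix(np.array([[np.cos(yaw),np.sin(yaw),0],[np.sin(yaw),-np.cos(yaw),0],[0,0,-1]]).reshape(3,3))
    return np.round(sh,3),np.round((R0.inv()*Rt).as_rotvec()/(2*np.pi),4)
E
python3 - <<'E'
from h import *
for n in('top','side'):
    im,d=arm.get_image(n); cv2.imwrite(f'pics/{n}0.png',im); np.save(n+'0.npy',d); K,_,p,Rm=cam(n); print(n,K[0,0],p,Rm.round(2).tolist())
s=arm.get_state(); print(s)
E
```

```text
top 573.2122601624665 [0.48364746 0.0685347  1.39724347] [[0.01, -1.0, 0.05], [-1.0, -0.01, -0.01], [0.01, -0.05, -1.0]]
side 524.8561283555969 [ 0.23310843 -0.72684529  0.76757688] [[0.93, -0.2, 0.3], [-0.36, -0.56, 0.75], [0.02, -0.8, -0.59]]
{'time': 0.1, 'joint_positions': array([ 1.26549762,  0.61577955, -0.01260898,  1.42476842,  0.00809287,
        1.10336911, -0.04039084]), 'qd': array([ 0.00074685, -0.00212316,  0.0002067 , -0.0025443 , -0.00208339,
       -0.00024641, -0.00130147]), 'effort': array([ 2.12863320e-03, -4.70379674e+01,  2.60642096e-01, -1.71570200e+01,
        1.01066675e-02,  5.84287976e-03,  4.41049309e-06]), 'tcp_pos': array([ 0.17867735, -0.62415977,  0.19537209]), 'tool_rot': array([-2.50754215,  1.89033232,  0.00287559]), 'contact_force': array([-1.19292495e-04,  5.03639337e-01, -2.48014295e-01]), 'ft_torque': array([ 0.00097779, -0.00540326,  0.04357516]), 'opening': 0.9983701978816508}
```

View pics/top0.png

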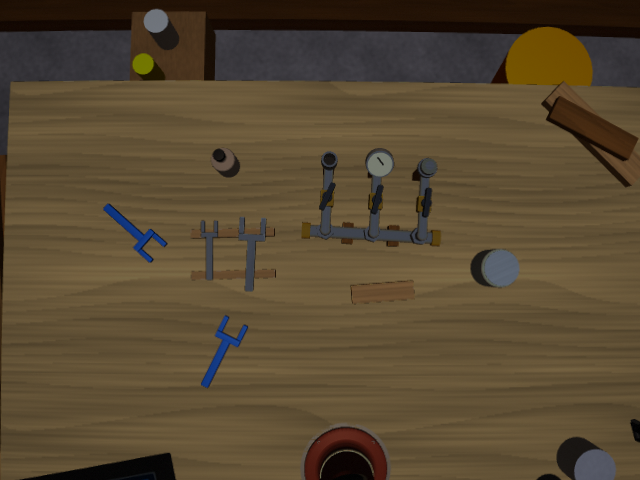

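View pics/side0.png

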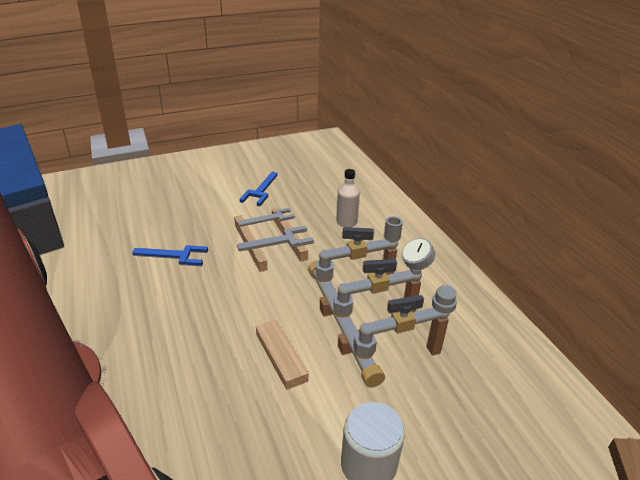

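The top view shows the open pipe at (330,160) on the +y side, so the open branch is a. The gauge is at (380,162) on b and the cap at (428,167) on c. The larger spanner is at about (251,250) and the small one at (209,250). The side view agrees. I'll zoom in and measure next.

Run:
```python
from h import *
im=cv2.imread('pics/top0.png'); d=np.load('top0.npy'); P=cloud('top',d)
c=cv2.resize(im[140:310,180:450],None,fx=2.9,fy=2.9,interpolation=cv2.INTER_CUBIC); c=np.clip(c*1.6,0,255).astype(np.uint8)
cv2.imwrite('pics/crop0.png',c)
Z=P[...,2]; print('valid',(d>0).mean(),'bench z',np.median(Z[320:400,300:420]))
def cl(zlo,zhi,win):
    m=np.zeros(Z.shape,np.uint8); x0,x1,y0,y1=win; m[y0:y1,x0:x1]=((Z>zlo)&(Z<zhi))[y0:y1,x0:x1]; 
    n,l,s,ce=cv2.connectedComponentsWithStats(m)
    for i in range(1,n):
        if s[i,4]>12:
            q=P[l==i]; r=cv2.minAreaRect(q[:,:2].astype(np.float32)*1000); print(zlo,zhi,s[i,4],ce[i].round(1),q.mean(0).round(4),[np.round(v,1) for v in r])
print('wings/high');cl(.128,.20,(300,450,140,260))
print('spanners');cl(.034,.06,(185,285,205,300))
print('tin, glue');cl(.09,.17,(200,240,140,180));cl(.09,.13,(470,530,240,300))
```

```text
valid 0.996142578125 bench z -0.001068715550722965
wings/high
0.128 0.2 666 [379.3 162.3] [ 0.7132 -0.0605  0.1667] [array([714.5, -61. ]), array([62.2, 59.3]), np.float64(3.6)]
0.128 0.2 181 [329.  159.9] [0.7201 0.0483 0.1529] [array([720.2,  48.2]), array([34.9, 35.2]), np.float64(77.4)]
0.128 0.2 309 [427.3 167.2] [ 0.7064 -0.1683  0.1496] [array([ 707.6, -169.7]), array([42.8, 39.3]), np.float64(46.1)]
0.128 0.2 198 [326.9 196.1] [0.6402 0.0526 0.1541] [array([640.7,  52.4]), array([21.2, 64.2]), np.float64(56.1)]
0.128 0.2 200 [376.8 199.1] [ 0.6343 -0.0563  0.154 ] [array([634.8, -56.5]), array([20.7, 63.9]), np.float64(83.3)]
0.128 0.2 221 [426.5 202.4] [ 0.6283 -0.1656  0.1529] [array([ 628.9, -166.7]), array([21.2, 63.5]), np.float64(83.6)]
spanners
0.034 0.06 806 [250.7 250.3] [0.5246 0.231  0.041 ] [array([516.4, 226.2]), array([176.3,  68.9]), np.float64(1.8)]
0.034 0.06 458 [208.9 247.7] [0.53   0.3302 0.0393] [array([523.9, 331.4]), array([ 39.8, 140.6]), np.float64(89.5)]
tin, glue
0.09 0.17 447 [222.1 159.1] [0.7275 0.2889 0.1159] [array([731.4, 292.4]), array([52.8, 52. ]), np.float64(45.2)]
0.09 0.13 1181 [499.2 267.6] [ 0.4862 -0.3403  0.1066] [array([ 486.6, -341.8]), array([84.9, 85. ]), np.float64(0.0)]
```

View pics/crop0.png

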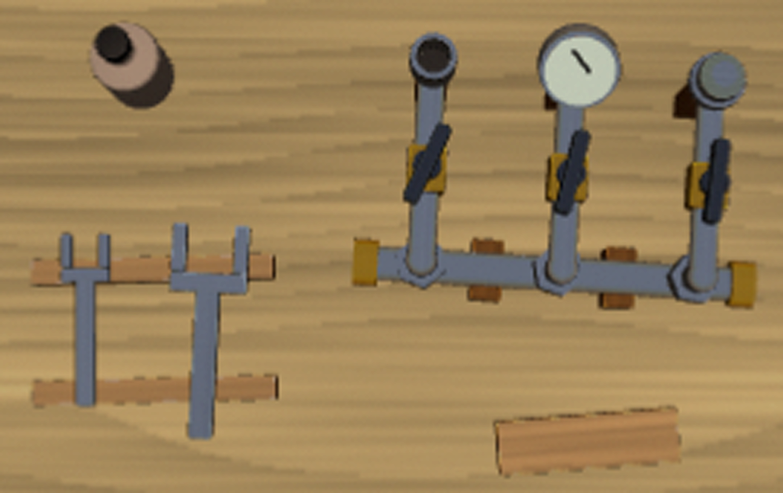

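The crop shows wing a at (428,165), turned partway clockwise, with nut a at (422,270). The larger spanner's handle runs from (200,437) to (207,280). Next I'll get the spanner pose and look at nut a from the side camera.

Run:
```python
from h import *
d=np.load('top0.npy'); P=cloud('top',d); Z=P[...,2]
m=np.zeros(Z.shape,bool); m[205:300,232:285]=((Z>.034)&(Z<.06))[205:300,232:285]; q=P[m]
h=q[(q[:,0]>.44)&(q[:,0]<.535)]
v=cv2.fitLine(h[:,:2].astype(np.float32),cv2.DIST_HUBER,0,.01,.01).ravel(); print('handle line',v,'yaw',np.degrees(np.arctan(v[1]/v[0])),'z',np.median(h[:,2]),'x range',q[:,0].min(),q[:,0].max())
ang=np.arctan(v[1]/v[0]);u=np.array([np.cos(ang),np.sin(ang)]);t=q[:,:2]@u;print('along',t.min(),t.max(),'perp off',np.cross(u,v[2:]))
# offcut / battens
m=np.zeros(Z.shape,bool); m[270:310,340:425]=((Z>.015)&(Z<.04))[270:310,340:425]; print('offcut',cv2.minAreaRect(P[m][:,:2].astype(np.float32)*1000))
a=np.radians(-3.08);O=np.array([.5649,-.0527]);Rm=np.array([[np.cos(a),-np.sin(a)],[np.sin(a),np.cos(a)]])
N=O+Rm@[0,.11]; print('nut',N)
im=cv2.imread('pics/side0.png'); c=proj('side',[*N,.068])[0];x,y=c.astype(int);print(c)
A=cv2.resize(im[y-25:y+25,x-30:x+30],None,fx=10,fy=10,interpolation=cv2.INTER_CUBIC)
# predicted vertical edges for hex turned short by th
cols=im[y-25:y+25,x-30:x+30]
for s in (0.35,.45,.55,.65,.75):
    k=a-np.radians(15)+s   # spanner x dir aligned with nut
    cor=[[N[0]+.0208*np.cos(k+np.pi/6*(2*i)),N[1]+.0208*np.sin(k+np.pi/6*(2*i)),z] for i in range(6) for z in(.057,.079)]
    p=proj('side',cor).reshape(6,2,2); print(s,[(int(np.degrees(k)+60*i),p[i,0].round(1).tolist()) for i in (3,4,5,0)])
t=cv2.imread('pics/top0.png');c2=proj('top',[*N,.081])[0];print(c2);X,Y=c2.astype(int)
B=cv2.resize(t[Y-18:Y+22,X-15:X+5+15],None,fx=12,fy=12,interpolation=cv2.INTER_CUBIC)[:500]
B=np.clip(B*1.6,0,255).astype(np.uint8); A=cv2.copyMakeBorder(A[:480],0,0,0,0,cv2.BORDER_CONSTANT)
g=np.zeros((500,800,3),np.uint8);A2=cv2.resize(im[y-22:y+22,x-22:x+18],(440,484),interpolation=cv2.INTER_CUBIC);g[:484,:440]=A2;B2=cv2.resize(B,(350,B.shape[0]*350//B.shape[1]));B2=B2[:500];g[:B2.shape[0],450:]=B2
cv2.imwrite('pics/nut.png',g);print('side crop origin',x-22,y-22,'scale11; top origin',X-15,Y-18,'scale',350/35)
```

```text
handle line [ 0.9994298  -0.03376489  0.4864432   0.2314693 ] yaw -1.9349535 z 0.04090897679296546 x range 0.42806701815491444 0.603921826137514
along 0.4195822494786503 0.5951888652771599 perp off 0.24776202
offcut ((426.6650695800781, -83.44786834716797), (45.4949951171875, 150.54322814941406), 4.848877429962158)
nut [0.57081033 0.0571411 ]
[323.3680052  268.99596252]
0.35 [(181, [314.2, 275.4]), (241, [322.2, 279.4]), (301, [331.3, 276.9]), (1, [332.2, 270.6])]
0.45 [(187, [314.6, 276.0]), (247, [323.2, 279.4]), (307, [331.8, 276.4]), (7, [331.7, 270.1])]
0.55 [(193, [315.2, 276.6]), (253, [324.2, 279.4]), (313, [332.2, 275.8]), (13, [331.2, 269.5])]
0.65 [(199, [315.8, 277.1]), (259, [325.2, 279.3]), (319, [332.6, 275.2]), (19, [330.6, 269.1])]
0.75 [(204, [316.4, 277.5]), (264, [326.2, 279.2]), (324, [332.9, 274.6]), (24, [329.9, 268.6])]
[324.36566304 230.05991965]
side crop origin 301 246 scale11; top origin 309 212 scale 10.0<stdin>:6: DeprecationWarning: Arrays of 2-dimensional vectors are deprecated. Use arrays of 3-dimensional vectors instead. (deprecated in NumPy 2.0)
```

View pics/nut.png

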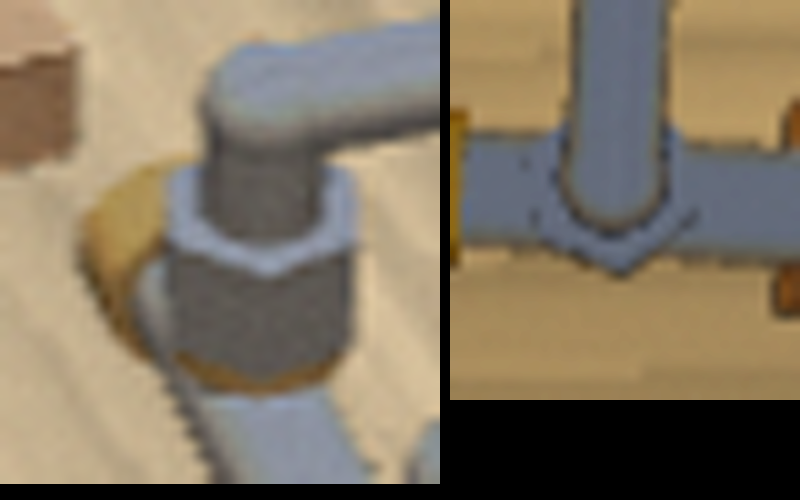

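Run:
```python
from h import *
N=np.array([.5708,.0571]);a=np.radians(-3.08)
for s in (0.35,.45,.55,.65,.75):
    k=a-np.radians(15)+s
    cor=[[N[0]+.0208*np.cos(k+np.pi/3*i),N[1]+.0208*np.sin(k+np.pi/3*i),.081] for i in range(6)]
    print(s,round(np.degrees(k),1),proj('side',cor)[[3,4,5]].round(1).tolist(),'top',proj('top',cor)[[2,3,4]].round(1).tolist())
w=lambda p,y:print(*row(p,np.radians(y)))
w([.641,.053,.28],56)
```

```text
0.35 2.0 [[314.4, 266.6], [322.5, 270.5], [331.7, 268.1]] top [[316.7, 234.8], [324.6, 239.1], [332.3, 234.4]]
0.45 7.7 [[314.8, 267.1], [323.5, 270.5], [332.2, 267.5]] top [[317.2, 235.5], [325.5, 239.0], [332.7, 233.5]]
0.55 13.4 [[315.3, 267.7], [324.5, 270.5], [332.7, 267.0]] top [[317.8, 236.2], [326.4, 238.9], [333.0, 232.7]]
0.65 19.2 [[316.0, 268.2], [325.5, 270.5], [333.0, 266.4]] top [[318.4, 236.9], [327.3, 238.6], [333.3, 231.8]]
0.75 24.9 [[316.7, 268.7], [326.5, 270.3], [333.3, 265.8]] top [[319.1, 237.4], [328.1, 238.3], [333.4, 230.9]]
[-5.239 -6.309 -0.835] [-4.000e-04  2.000e-04 -3.612e-01]
```

apply_moves(
  series=[
    [-0.2,-0.25,-0.4,0,0,0,-1],
    [-0.5,-0.6,-0.83,0,0,0,-1],
    [-0.83,-1,-0.83,0,0,0,-1],
  ],
)

```text
time: 0.48
tcp_pos: [0.2534, -0.5187, 0.2828]
tool_rot: [2.504, -1.891, 0.011]
contact_force: [0.6, -0.0, -0.3]
opening: 1.001
```

apply_moves(
  series=[
    [-0.37,-0.45,0,0,0,0,-1],
    [-0.75,-0.9,0,0,0,0,-1],
    [-0.83,-1,0,0,0,0,-1],
  ],
)

```text
time: 0.85
tcp_pos: [0.3287, -0.4056, 0.2794]
tool_rot: [-2.514, 1.879, 0.001]
contact_force: [-0.3, -0.6, -0.4]
opening: 0.999
```

apply_moves(
  series=[
    [-0.37,-0.45,0,0,0,0,-1],
    [-0.75,-0.9,0,0,0,0,-1],
    [-0.83,-1,0,0,0,0,-1],
  ],
)

```text
time: 1.23
tcp_pos: [0.401, -0.2992, 0.2792]
tool_rot: [-2.514, 1.881, 0.001]
contact_force: [-0.5, 0.2, 0.4]
opening: 0.999
```

apply_moves(
  series=[
    [-0.37,-0.45,0,0,0,0,-1],
    [-0.75,-0.9,0,0,0,0,-1],
    [-0.83,-1,0,0,0,0,-1],
  ],
)

```text
time: 1.6
tcp_pos: [0.4738, -0.1925, 0.2792]
tool_rot: [-2.513, 1.883, 0.001]
contact_force: [-0.7, -0.6, -0.6]
opening: 1.0
```

apply_moves(
  series=[
    [-0.37,-0.45,0,0,0,0,-1],
    [-0.75,-0.9,0,0,0,0,-1],
    [-0.83,-1,0,0,0,0,-1],
  ],
)

```text
time: 1.98
tcp_pos: [0.5467, -0.0856, 0.2789]
tool_rot: [-2.512, 1.885, 0.002]
contact_force: [0.1, -1.2, -0.2]
opening: 1.001
```

apply_moves(
  series=[
    [-0.37,-0.45,0,0,0,0,-1],
    [-0.75,-0.9,0,0,0,0,-1],
    [-0.83,-1,0,0,0,0,-1],
  ],
)

```text
time: 2.35
tcp_pos: [0.6196, 0.0213, 0.2783]
tool_rot: [-2.511, 1.887, 0.003]
contact_force: [-0.1, -0.1, -0.7]
opening: 0.999
```

Run:
```python
from h import *
print(arm.get_state()['tcp_pos'],arm.get_state()['joint_positions'].round(2));print(*row([.641,.053,.25],np.radians(56)))
```

```text
[0.61957158 0.0212596  0.27831454] [ 0.06  0.51 -0.21  1.38  0.11  1.26 -1.45]
[-0.245 -0.294  0.283] [-2.000e-04  3.000e-04 -3.607e-01]
```

apply_moves(
  series=[
    [-0.24,-0.29,0.28,0,0,-0.36,-1],
    [-0.24,-0.29,0.28,0,0,-0.36,-1],
    [-0.24,-0.29,0.28,0,0,-0.36,-1],
    [-0.24,-0.29,0.28,0,0,-0.36,-1],
    [-0.24,-0.29,0.28,0,0,-0.36,-1],
    [-0.24,-0.29,0.28,0,0,-0.36,-1],
    [-0.24,-0.29,0.28,0,0,-0.36,-1],
    [-0.24,-0.29,0.28,0,0,-0.36,-1],
    [-0.24,-0.29,0.28,0,0,-0.36,-1],
    [-0.24,-0.29,0.28,0,0,-0.36,-1],
    [-0.24,-0.29,0.28,0,0,-0.36,-1],
    [-0.24,-0.29,0.28,0,0,-0.36,-1],
  ],
)

```text
time: 3.85
tcp_pos: [0.64, 0.0453, 0.2506]
tool_rot: [2.784, 1.448, -0.004]
contact_force: [-0.3, 0.5, -0.5]
opening: 0.999
```

Run:
```python
from h import *
print(arm.get_state()['tcp_pos'],arm.get_state()['joint_positions'].round(2));print(*row([.6407,.053,.132],np.radians(56)))
```

```text
[0.63998339 0.04530749 0.25064966] [ 0.3   0.66 -0.78  1.35  0.46  1.32  0.48]
[ 0.072 -0.04   1.186] [ 0.0002  0.0006 -0.0029]
```

apply_moves(
  series=[
    [0.07,-0.04,0.4,0,0,-0.003,-1],
    [0.07,-0.04,0.8,0,0,-0.003,-1],
    [0.07,-0.04,0.9,0,0,-0.003,-1],
    [0.07,-0.04,0.9,0,0,-0.003,-1],
  ],
)

```text
time: 4.35
tcp_pos: [0.641, 0.0559, 0.1613]
tool_rot: [2.775, 1.47, -0.002]
contact_force: [0.3, 1.1, 0.3]
opening: 0.998
```

Run:
```python
from h import *
print(arm.get_state()['tcp_pos'],arm.get_state()['joint_positions'].round(2));print(*row([.6407,.053,.132],np.radians(56)))
```

```text
[0.64097236 0.05587623 0.16131784] [ 0.28  0.74 -0.74  1.47  0.53  1.14  0.42]
[-0.025  0.014  0.293] [ 0.0001  0.0002 -0.0005]
```

apply_moves(
  series=[
    [-0.02,0.01,0.2,0,0,0,-1],
    [-0.02,0.01,0.29,0,0,0,-1],
    [-0.02,0.01,0.29,0,0,0,-0.3],
    [-0.02,0.01,0.29,0,0,0,0.4],
    [-0.02,0.01,0.29,0,0,0,1],
    [-0.02,0.01,0.29,0,0,0,1],
    [-0.02,0.01,0.29,0,0,0,1],
    [-0.02,0.01,0.29,0,0,0,1],
  ],
)

```text
time: 5.35
tcp_pos: [0.6404, 0.0559, 0.1325]
tool_rot: [2.774, 1.474, 0.0]
contact_force: [0.0, -0.2, 0.0]
opening: 0.003
```

Run:
```python
from h import *
s=arm.get_state();print(s);print(*row([.6407,.053,.132],np.radians(-3.1)))
```

```text
{'time': 5.35, 'joint_positions': array([ 0.27665694,  0.76425564, -0.73091133,  1.51025722,  0.55102081,
        1.08070543,  0.39761405]), 'qd': array([ 0.00019225,  0.00052426,  0.00084364, -0.00081307, -0.00144753,
        0.00020302,  0.00054365]), 'effort': array([-6.07477297e-03, -4.71801317e+01, -8.50798666e+00, -1.44398037e+01,
        9.39331949e-03,  1.23203052e-03,  1.05068589e-04]), 'tcp_pos': array([0.64041404, 0.05590969, 0.13249221]), 'tool_rot': array([2.77421840e+00, 1.47421114e+00, 1.55093025e-04]), 'contact_force': array([ 0.01494338, -0.20310904,  0.04260712]), 'ft_torque': array([0.01243111, 0.03177152, 0.00255265]), 'opening': 0.0028546355581640444}
[-0.023  0.019  0.005] [ 0.     -0.      0.1641]
```

The gripper shut on nothing, so I'll look.

Run:
```python
from h import *
im,d=arm.get_image('side'); t,_=arm.get_image('top')
a=cv2.resize(im[170:330,300:440],None,fx=2.8,fy=2.8,interpolation=cv2.INTER_CUBIC);b=cv2.resize(t[140:290,270:410],None,fx=2.8,fy=2.8,interpolation=cv2.INTER_CUBIC)
g=np.zeros((448,790,3),np.uint8);g[:a.shape[0],:a.shape[1]]=a;g[:b.shape[0],396:396+b.shape[1]]=np.clip(b*1.6,0,255);cv2.imwrite('pics/v1.png',g)
print(proj('side',[.6404,.0559,.1325]),proj('top',[.6404,.0559,.1325]))
```

```text
[[355.5714578  237.77135428]] [[325.30390962 197.21815393]]
```

View pics/v1.png

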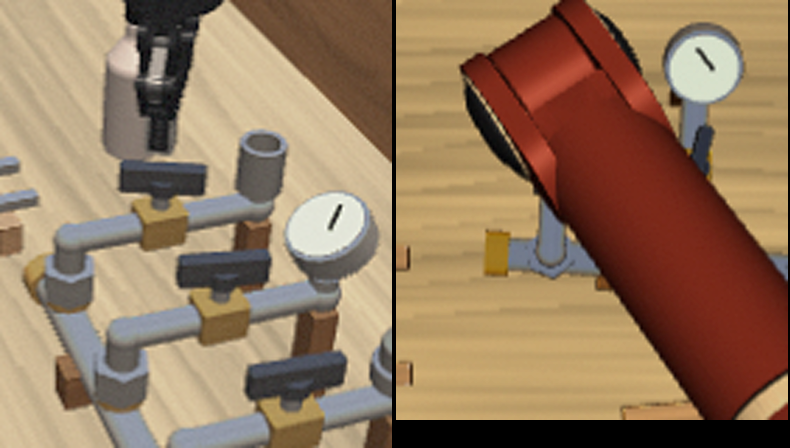

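The side crop shows the finger tip ending at about (158,150), above and apart from wing a at (160,178). That's about 14 px higher than the reported TCP projects to. I'll check the tip's position with side depth.

Run:
```python
from h import *
im,d=arm.get_image('side'); P=cloud('side',d)
for v in range(196,240,3):
    print(v,[tuple((P[v,u]*1000).round().astype(int)) for u in (353,356,359)], im[v,356])
print('K',arm.camera_params('side'))
```

```text
196 [(np.int64(627), np.int64(53), np.int64(238)), (np.int64(613), np.int64(14), np.int64(263)), (np.int64(629), np.int64(33), np.int64(249))] [153 164 175]
199 [(np.int64(605), np.int64(9), np.int64(261)), (np.int64(610), np.int64(8), np.int64(261)), (np.int64(615), np.int64(4), np.int64(262))] [203 220 234]
202 [(np.int64(605), np.int64(9), np.int64(255)), (np.int64(609), np.int64(4), np.int64(257)), (np.int64(615), np.int64(4), np.int64(255))] [57 58 65]
205 [(np.int64(608), np.int64(14), np.int64(244)), (np.int64(612), np.int64(9), np.int64(247)), (np.int64(617), np.int64(7), np.int64(247))] [45 46 49]
208 [(np.int64(614), np.int64(25), np.int64(230)), (np.int64(619), np.int64(21), np.int64(231)), (np.int64(621), np.int64(14), np.int64(235))] [25 22 21]
211 [(np.int64(619), np.int64(34), np.int64(217)), (np.int64(624), np.int64(30), np.int64(218)), (np.int64(628), np.int64(27), np.int64(219))] [25 23 22]
214 [(np.int64(630), np.int64(54), np.int64(195)), (np.int64(632), np.int64(46), np.int64(199)), (np.int64(637), np.int64(42), np.int64(201))] [38 39 41]
217 [(np.int64(630), np.
[... 820 characters left out ...]
4(48), np.int64(154)), (np.int64(642), np.int64(45), np.int64(154))] [54 58 60]
235 [(np.int64(630), np.int64(48), np.int64(147)), (np.int64(636), np.int64(47), np.int64(147)), (np.int64(643), np.int64(46), np.int64(145))] [91 79 76]
238 [(np.int64(631), np.int64(49), np.int64(139)), (np.int64(634), np.int64(42), np.int64(143)), (np.int64(640), np.int64(40), np.int64(143))] [54 52 55]
K {'fx': 524.8561283555969, 'fy': 524.8561283555969, 'cx': 315.06665269623556, 'cy': 242.41343504777367, 'distortion': array([-0.10898466,  0.        ,  0.        ,  0.        ,  0.        ]), 'position': array([ 0.23310843, -0.72684529,  0.76757688]), 'rotation': array([-2.17946193,  0.40255295, -0.22472533])}
```

Run:
```python
from h import *
im,d=arm.get_image('side'); P=cloud('side',d)
sel=(abs(P[...,0]-.64)<.05)&(abs(P[...,1]-.055)<.05)&(P[...,2]>.164)&(P[...,2]<.20)
v,u=np.nonzero(sel); print(u.min(),u.max(),v.min(),v.max())
q=P[sel]
for lo in np.arange(.165,.2,.006):
    m=q[(q[:,2]>=lo)&(q[:,2]<lo+.006)]
    if len(m):print(round(lo,3),len(m),(m.min(0)*1000).round(),(m.max(0)*1000).round(),(m.mean(0)*1000).round())
for n,z in(('reported',.1325),('+40',.1725)):print(n,proj('side',[.6404,.0559,z]))
s=arm.get_state();print(s['tcp_pos'],R.from_rotvec(s['tool_rot']).as_matrix().round(3))
```

```text
352 363 212 225
0.165 9 [632.  46. 166.] [646.  56. 170.] [640.  51. 169.]
0.171 17 [629.  43. 171.] [655.  58. 177.] [638.  50. 174.]
0.177 30 [628.  41. 177.] [652.  59. 182.] [637.  47. 180.]
0.183 28 [627.  42. 183.] [652.  58. 189.] [636.  48. 186.]
0.189 26 [628.  40. 189.] [651.  57. 195.] [637.  47. 192.]
0.195 26 [628.  42. 195.] [649.  59. 199.] [636.  48. 197.]
reported [[355.5714578  237.77135428]]
+40 [[356.78529761 221.75746671]]
[0.64038046 0.05587271 0.13243426] [[ 0.56   0.829 -0.   ]
 [ 0.829 -0.56   0.   ]
 [ 0.    -0.    -1.   ]]
```

The fingertips really stand at about z 0.168, so the reported TCP z reads about 36 mm low (x and y agree). I'll trust the vision: open, go partway down and re-check.

apply_moves(
  series=[
    [0,0,0,0,0,0,-1],
    [0,0,0,0,0,0,-1],
    [0,0,0,0,0,0,-1],
    [0,0,0,0,0,0,-1],
    [-0.02,0.02,0.15,0,0,0,-1],
    [-0.02,0.02,0.3,0,0,0,-1],
    [-0.02,0.02,0.3,0,0,0,-1],
  ],
)

```text
time: 6.42
tcp_pos: [0.6394, 0.0524, 0.0999]
tool_rot: [-2.773, -1.474, 0.007]
contact_force: [-0.3, 0.8, 1.1]
opening: 1.002
```

Run:
```python
from h import *
im,d=arm.get_image('side'); P=cloud('side',d)
s=arm.get_state();print(s['tcp_pos'],s['contact_force'])
b=np.load('side0.npy'); P0=cloud('side',b)
new=(d<b-.02)&(d>0)&(P[...,2]<.2)&(abs(P[...,0]-.64)<.08)&(abs(P[...,1]-.055)<.08)
n,l,st,ce=cv2.connectedComponentsWithStats(new.astype(np.uint8))
for i in range(1,n):
    if st[i,4]>10:
        q=P[l==i]; k=np.argsort(q[:,2])[:12]; print(st[i],(q.mean(0)*1000).round(),'zmin',np.sort(q[:,2])[:8].round(3),'low pts',(q[k].mean(0)*1000).round())
```

```text
[0.64017182 0.05287787 0.10106889] [-0.99217699 -0.78712371  0.32107316]
[346 230  14  17 160] [611.   8. 170.] zmin [0.149 0.149 0.15  0.15  0.15  0.151 0.151 0.152] low pts [613.  12. 151.]
```

apply_moves(
  series=[
    [0,0,0.07,0,0,0,-1],
    [0,0,0.07,0,0,0,-0.2],
    [0,0,0.07,0,0,0,0.4],
    [0,0,0.07,0,0,0,1],
    [0,0,0.07,0,0,0,1],
    [0,0,0.07,0,0,0,1],
    [0,0,0.07,0,0,0,1],
  ],
)

```text
time: 7.35
tcp_pos: [0.6397, 0.051, 0.096]
tool_rot: [2.773, 1.472, -0.007]
contact_force: [-3.4, -3.2, 5.2]
opening: 0.224
```

Run:
```python
from h import *
s=arm.get_state();print(s['joint_positions'],s['ft_torque']);print(*row([.6407,.053,.094],np.radians(-3.1)))
```

```text
[ 0.27148105  0.8019057  -0.70694821  1.5465098   0.58462099  1.01736341
  0.37468344] [-0.69517115  0.82632926  0.00795854]
[ 0.022 -0.003  0.019] [0.0004 0.0007 0.1639]
```

apply_moves(
  series=[
    [0,0,0,0,0,0,1],
    [0,0,0,0,0,0,1],
    [0,0,0,0,0,0,1],
  ],
)

```text
time: 7.72
tcp_pos: [0.6397, 0.051, 0.096]
tool_rot: [2.773, 1.472, -0.007]
contact_force: [-3.2, -3.3, 4.7]
opening: 0.222
```

apply_moves(
  series=[
    [0.01,0,0,0,0,0.03,1],
    [0.01,0,0,0,0,0.06,1],
    [0.01,0,0,0,0,0.085,1],
    [0.01,0,0,0,0,0.11,1],
    [0.01,0,0,0,0,0.135,1],
    [0.01,0,0,0,0,0.15,1],
    [0.01,0,0,0,0,0.165,1],
    [0.01,0,0,0,0,0.17,1],
    [0.01,0,0,0,0,0.17,1],
  ],
)

```text
time: 8.85
tcp_pos: [0.6418, 0.052, 0.096]
tool_rot: [3.136, -0.144, 0.001]
contact_force: [-0.4, -4.2, 5.5]
opening: 0.23
```

Run:
```python
from h import *
s=arm.get_state();print(s['tcp_pos'],s['ft_torque'],s['contact_force'],s['joint_positions'].round(2));m=R.from_rotvec(s['tool_rot']).as_matrix();print(np.degrees(np.arctan2(m[1,0],m[0,0])))
im,d=arm.get_image('side'); t,_=arm.get_image('top')
cv2.imwrite('pics/v2.png',cv2.resize(im[190:310,290:430],None,fx=4,fy=4,interpolation=cv2.INTER_CUBIC))
```

```text
[0.64181124 0.05204677 0.09595862] [-1.07382602  0.32002257  0.08290155] [-0.43086591 -4.18563652  5.51283244] [ 0.13  0.74 -0.43  1.55  0.36  0.93 -0.51]
-5.250708295633325
```

View pics/v2.png

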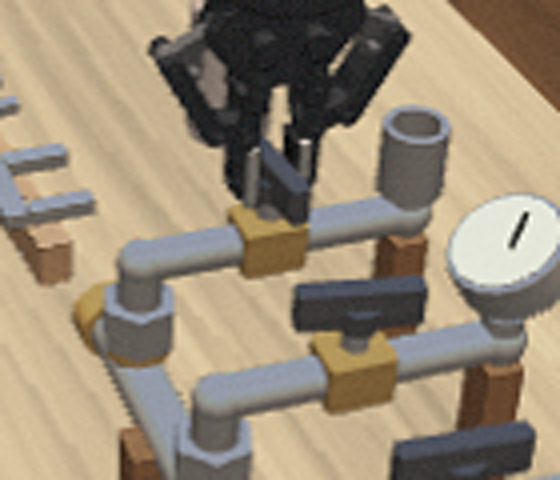

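apply_moves(
  series=[
    [0,0,0,0,0,0.015,1],
    [0,0,0,0,0,0.025,1],
    [0,0,0,0,0,0.025,1],
  ],
)

```text
time: 9.32
tcp_pos: [0.6422, 0.052, 0.0959]
tool_rot: [3.115, -0.387, 0.003]
contact_force: [-0.3, -6.0, 5.8]
opening: 0.223
```

Run:
```python
from h import *
s=arm.get_state();print(s['tcp_pos'],s['ft_torque'],s['contact_force'],s['joint_positions'].round(2));m=R.from_rotvec(s['tool_rot']).as_matrix();print(np.degrees(np.arctan2(m[1,0],m[0,0])))
```

```text
[0.64216506 0.05203236 0.09594664] [-1.17090999  0.28653797  0.3783171 ] [-0.29168    -6.03582897  5.7713188 ] [ 0.1   0.73 -0.38  1.55  0.33  0.92 -0.64]
-14.15430267298692
```

apply_moves(
  series=[
    [0,0,0,0,0,0,-0.3],
    [0,0,0,0,0,0,-0.3],
    [0,0,0,0,0,0,-0.3],
    [0,0,0,0,0,0,-0.3],
    [0,0,-0.4,0,0,0,-0.3],
    [0,0,-0.9,0,0,0,-0.3],
    [0,0,-1,0,0,0,-0.5],
  ],
)

```text
time: 10.2
tcp_pos: [0.6439, 0.0551, 0.1998]
tool_rot: [-3.114, 0.388, -0.012]
contact_force: [-0.4, -0.4, -0.5]
opening: 0.75
```

Run:
```python
from h import *
print(arm.get_state()['tcp_pos']);print(*row([.504,.231,.16],np.radians(88)))
```

```text
[0.64387949 0.05511896 0.19980644]
[-1.791 -1.36   0.39 ] [ 0.0006 -0.0014 -0.2839]
```

apply_moves(
  series=[
    [-0.4,-0.3,0,0,0,-0.028,-1],
    [-0.8,-0.6,0,0,0,-0.056,-1],
    [-1,-0.75,0,0,0,-0.085,-1],
  ],
)

```text
time: 10.58
tcp_pos: [0.5601, 0.1544, 0.1951]
tool_rot: [-3.106, -0.464, 0.003]
contact_force: [0.1, -0.7, 0.2]
opening: 0.997
```

Run:
```python
from h import *
print(arm.get_state()['tcp_pos']);print(*row([.504,.231,.16],np.radians(88)))
t,d=arm.get_image('top');P=cloud('top',d);Z=P[...,2]
m=np.zeros(Z.shape,np.uint8);m[170:225,305:350]=((Z>.128)&(Z<.17))[170:225,305:350]
n,l,s,ce=cv2.connectedComponentsWithStats(m)
for i in range(1,n):
    if s[i,4]>12: print(s[i],P[l==i].mean(0),cv2.minAreaRect(P[l==i][:,:2].astype(np.float32)*1000))
cv2.imwrite('pics/v3.png',cv2.resize(t[140:310,180:450],None,fx=2.9,fy=2.9))
```

```text
[0.56014453 0.15442246 0.19512558]
[-0.313 -0.896  0.353] [-0.0004  0.     -0.1973]
[313 192  29  10 208] [0.63964535 0.05229393 0.15381157] ((640.517822265625, 52.362205505371094), (20.296398162841797, 61.420440673828125), 0.5205414295196533)
```

Run:
```python
from h import *
for k in range(1):
    t,d=arm.get_image('top'); g=t.max(2).astype(float)
    print(g[185:206,310:346].astype(int)[::2,::2])
    # undistort pixel positions to plane z=.158, weight by darkness
    uu,vv=np.meshgrid(np.arange(306,348),np.arange(184,210)); w=np.clip(60-g[184:210,306:348],0,25)
    X=ray('top',np.c_[uu.ravel(),vv.ravel()],.158)[:,:2]; w=w.ravel()
    near=np.hypot(*(X-[.6405,.0525]).T)<.038; w=w*near
    c=(X*w[:,None]).sum(0)/w.sum(); C=((X-c)*w[:,None]).T@(X-c)/w.sum(); e,V=np.linalg.eigh(C); a=np.degrees(np.arctan2(V[1,1],V[0,1])); print(c,a%180,np.sqrt(e*12))
```

```text
[[109 109 109 109 110 112 110  74  85  87  86  68 110 112 111 110 111 111]
 [118 118 114 113 113 113 107  77  86  86  85  65 106 107 107 107 107 107]
 [102 103 101 101 103 103  83  75  77  78  78  70 106 106 106 107 107 108]
 [102 104  97  97 105  74  94  85  81  83  90  94 100 107 108 107 107 107]
 [111 103  37  37  41  39  40  33  32  31  30  57  70  98 100  99 111 111]
 [111  78  38  37  37  38  37  37  38  38  37  38  39  39  38  39 109 111]
 [112  90  30  32  30  31  33  34  37  37  38  37  38  36  38  38 115 114]
 [107 108  86  87  69  48  49  27  26  25  13  31  21  22  19  28 105 106]
 [114 115 112 113 113  84  93  60  39  37  77  94 103 105 104 104 105 105]
 [115 116 110 110 111  94  93  93  94  95  94  94 114 115 116 116 116 116]
 [114 114 115 115 116  53  86  88  93  85  83  82 119 119 119 120 120 120]]
[0.63879746 0.05265279] 86.75954354472931 [0.01963792 0.05751289]
```

View pics/v3.png

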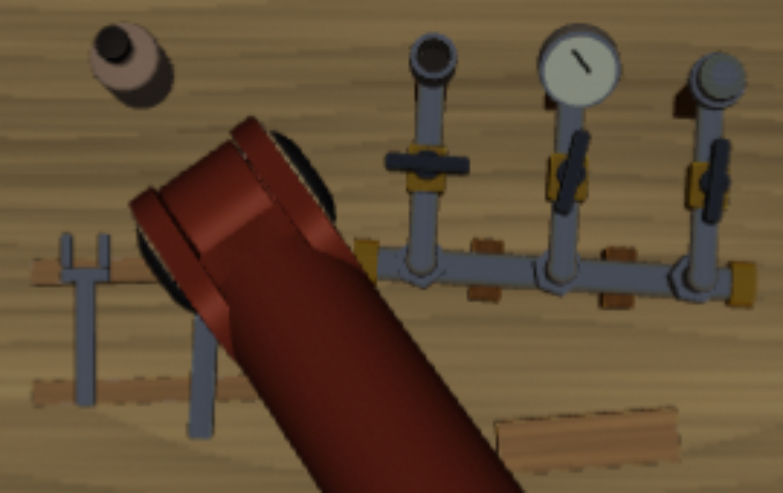

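The picture shows wing a straight across its pipe at (428,165). It measures 86.8° against 86.9° expected, so the valve is shut. Next I'll go to the spanner.

apply_moves(
  series=[
    [-0.15,-0.45,0,0,0,-0.025,-1],
    [-0.31,-0.88,0.1,0,0,-0.05,-1],
    [-0.31,-0.9,0.35,0,0,-0.08,-1],
    [-0.31,-0.9,0.35,0,0,-0.11,-1],
    [-0.31,-0.9,0.35,0,0,-0.14,-1],
    [-0.31,-0.9,0.35,0,0,-0.17,-1],
    [-0.31,-0.9,0.35,0,0,-0.197,-1],
    [-0.31,-0.9,0.35,0,0,-0.197,-1],
    [-0.31,-0.9,0.35,0,0,-0.197,-1],
  ],
)

```text
time: 11.8
tcp_pos: [0.5085, 0.2279, 0.16]
tool_rot: [2.279, 2.162, -0.001]
contact_force: [-0.7, -0.5, -0.4]
opening: 1.003
```

Run:
```python
from h import *
print(arm.get_state()['tcp_pos'],arm.get_state()['joint_positions'].round(2));print(*row([.504,.231,.06],np.radians(88)))
```

```text
[0.50848864 0.2279113  0.15998915] [ 0.08  0.66 -0.9   1.73  0.58  1.05  0.5 ]
[ 0.029 -0.046  1.   ] [-0.0001  0.0001 -0.0028]
```

Next I'll descend 100 mm, which puts the open tips at a true height of about 0.11, and check them from the side.

apply_moves(
  series=[
    [0.03,-0.04,0.5,0,0,-0.003,-1],
    [0.03,-0.04,0.95,0,0,-0.003,-1],
    [0.03,-0.04,1,0,0,-0.003,-1],
    [0.03,-0.04,1,0,0,-0.003,-1],
  ],
)

```text
time: 12.3
tcp_pos: [0.5047, 0.2327, 0.0614]
tool_rot: [2.254, 2.188, 0.003]
contact_force: [0.5, 0.2, 0.1]
opening: 1.0
```

Run:
```python
from h import *
im,d=arm.get_image('side'); P=cloud('side',d)
s=arm.get_state();c=s['tcp_pos'];print(c,s['contact_force'],s['joint_positions'].round(2));print(*row([.504,.231,-.016],np.radians(88)))
b=np.load('side0.npy')
new=(d<b-.02)&(d>0)&(P[...,2]<.16)&(abs(P[...,0]-c[0])<.08)&(abs(P[...,1]-c[1])<.1)
n,l,st,ce=cv2.connectedComponentsWithStats(new.astype(np.uint8))
for i in range(1,n):
    if st[i,4]>10:
        q=P[l==i]; q=q[q[:,2]<np.percentile(q[:,2],1)+.03];  print(st[i],(q.mean(0)*1000).round(),(q.min(0)*1000).round(),(q.max(0)*1000).round(),'zmin',np.sort(q[:,2])[:8].round(3))
cv2.imwrite('pics/s1.png',cv2.resize(im[130:310,180:400],None,fx=3,fy=3,interpolation=cv2.INTER_CUBIC))
```

```text
[0.50515146 0.23311245 0.0621452 ] [ 0.05689718  0.04402965 -0.11548576] [ 0.01  0.77 -0.8   1.83  0.72  0.86  0.39]
[-0.023 -0.013  0.781] [ 0.0004 -0.0003  0.0009]
[256 187  11  19  88] [502. 277. 124.] [495. 272. 109.] [515. 282. 140.] zmin [0.109 0.11  0.111 0.111 0.111 0.113 0.113 0.113]
[267 208  14  19 141] [502. 181. 128.] [492. 172. 110.] [514. 193. 141.] zmin [0.11  0.11  0.112 0.112 0.112 0.113 0.113 0.113]
```

View pics/s1.png

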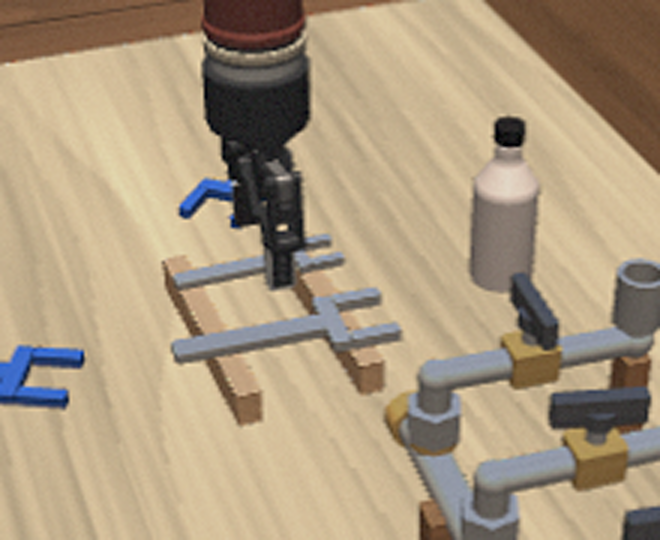

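The picture shows the open fingers straddling the larger spanner's handle, around (280,265) in the crop. The open tips are at z 0.110, so the true height is 35 mm above the reported one, same as before. I'll descend and grip.

apply_moves(
  series=[
    [-0.02,-0.01,0.4,0,0,0.001,-1],
    [-0.02,-0.01,0.7,0,0,0.001,-1],
    [-0.02,-0.01,0.77,0,0,0.001,-1],
    [-0.02,-0.01,0.77,0,0,0.001,-0.2],
    [-0.02,-0.01,0.77,0,0,0.001,0.3],
    [-0.02,-0.01,0.77,0,0,0.001,1],
    [-0.02,-0.01,0.77,0,0,0.001,1],
    [-0.02,-0.01,0.77,0,0,0.001,1],
    [-0.02,-0.01,0.77,0,0,0.001,1],
  ],
)

```text
time: 13.48
tcp_pos: [0.5035, 0.23, -0.0155]
tool_rot: [2.259, 2.181, 0.001]
contact_force: [-0.9, -0.5, 5.6]
opening: 0.222
```

Run:
```python
from h import *
s=arm.get_state();print(s['tcp_pos'],s['contact_force'],s['ft_torque'],s['joint_positions'].round(2));print(*row([.42,.06,.07],np.radians(100)))
```

```text
[ 0.50354179  0.22997688 -0.01554533] [-0.91115552 -0.45860529  5.61170669] [-0.35670088  0.11001647 -0.03353222] [-0.04  0.87 -0.7   1.88  0.85  0.72  0.29]
[-1.728 -0.774 -0.856] [ 0.0002  0.0001 -0.0334]
```

apply_moves(
  series=[
    [0,0,-0.2,0,0,0,1],
    [0,0,-0.4,0,0,0,1],
    [0,0,-0.5,0,0,0,1],
    [0,0,-0.5,0,0,0,1],
  ],
)

```text
time: 13.98
tcp_pos: [0.5035, 0.2304, 0.0345]
tool_rot: [2.259, 2.182, 0.003]
contact_force: [0.6, -0.9, -3.9]
opening: 0.222
```

Run:
```python
from h import *
s=arm.get_state();print(s['tcp_pos'],s['contact_force'],s['ft_torque'],s['joint_positions'].round(2));print(*row([.437,.033,.035],np.radians(100.5)))
im,d=arm.get_image('side'); P=cloud('side',d)
m=(P[...,2]>.05)&(P[...,2]<.11)&(P[...,0]>.42)&(P[...,0]<.63)&(P[...,1]>.17)&(P[...,1]<.28)
q=P[m];
for lo in np.arange(.42,.62,.02):
    w=q[(q[:,0]>=lo)&(q[:,0]<lo+.02)]
    if len(w):print(round(lo,2),len(w),(np.percentile(w,[5,50,95],axis=0)*1000).round().tolist())
```

```text
[0.50348659 0.23035895 0.03451623] [ 0.64219533 -0.8914902  -3.87963527] [-0.0131032   0.07695462  0.05185645] [-0.    0.8  -0.77  1.86  0.77  0.8   0.36]
[-1.996 -0.596 -0.008] [ 0.0003 -0.0001 -0.0347]
0.42 43 [[429.0, 222.0, 84.0], [434.0, 227.0, 92.0], [439.0, 242.0, 95.0]]
0.44 75 [[441.0, 222.0, 83.0], [450.0, 226.0, 92.0], [460.0, 240.0, 95.0]]
0.46 72 [[462.0, 221.0, 84.0], [470.0, 226.0, 92.0], [479.0, 238.0, 95.0]]
0.48 118 [[482.0, 208.0, 79.0], [493.0, 222.0, 92.0], [499.0, 243.0, 105.0]]
0.5 66 [[501.0, 205.0, 72.0], [507.0, 210.0, 91.0], [518.0, 221.0, 101.0]]
0.52 58 [[522.0, 218.0, 83.0], [532.0, 222.0, 91.0], [539.0, 234.0, 95.0]]
0.54 137 [[542.0, 197.0, 84.0], [552.0, 221.0, 92.0], [559.0, 254.0, 94.0]]
0.56 112 [[561.0, 196.0, 82.0], [570.0, 213.0, 92.0], [579.0, 256.0, 95.0]]
0.58 106 [[581.0, 195.0, 82.0], [590.0, 206.0, 90.0], [599.0, 253.0, 93.0]]
0.6 21 [[601.0, 195.0, 84.0], [602.0, 247.0, 90.0], [604.0, 254.0, 95.0]]
```

apply_moves(
  series=[
    [0,-0.3,0,0,0,0,1],
    [-0.2,-0.57,0,0,0,0,1],
    [-0.6,-0.6,0,0,0,0,1],
    [-1,-0.6,0,0,0,0,1],
  ],
)

```text
time: 14.52
tcp_pos: [0.4385, 0.1313, 0.033]
tool_rot: [-2.257, -2.185, 0.002]
contact_force: [0.7, -0.2, -4.2]
opening: 0.217
```

apply_moves(
  series=[
    [-0.4,0,0,0,0,-0.015,1],
    [-0.8,0,0,0,0,-0.03,1],
    [-1,0,0,0,0,-0.035,1],
    [-1,0,0,0,0,-0.035,1],
    [-1,0,0.18,0,0,-0.035,1],
    [-1,0,0.18,0,0,-0.035,1],
  ],
)

```text
time: 15.28
tcp_pos: [0.4353, 0.0334, 0.0148]
tool_rot: [-2.003, -2.417, 0.001]
contact_force: [0.2, -0.1, -4.8]
opening: 0.22
```

```bash
cat > sp.py <<'E'
from h import *
def spanner():
    "spanner top seen in side+top: handle line and prong tips"
    s=arm.get_state();print(s['tcp_pos'].round(4),s['contact_force'].round(1),s['ft_torque'].round(2),s['joint_positions'].round(2))
    m=R.from_rotvec(s['tool_rot']).as_matrix();print('tool yaw',np.degrees(np.arctan2(m[1,0],m[0,0])))
def pose(psi,x,z):
    "row to put spanner jaw at distance x behind nut with yaw psi deg"
    N=np.array([.5708,.0571]);u=np.array([np.cos(np.radians(psi)),np.sin(np.radians(psi))])
    return row([*(N-(x+.08)*u),z],np.radians(90+psi))
E
python3 - <<'E'
from sp import *
spanner();print(*pose(10.5,.055,.0165),*pose(10.5,0,.0165))
im,d=arm.get_image('side');t,dt=arm.get_image('top');np.save('side3.npy',d)
a=cv2.resize(im[225:335,235:365],None,fx=3,fy=3,interpolation=cv2.INTER_CUBIC);b=cv2.resize(t[200:310,270:400],None,fx=3,fy=3,interpolation=cv2.INTER_CUBIC)
cv2.imwrite('pics/n1.png',np.hstack([a,np.clip(b*1.6,0,255).astype(np.uint8)]))
P=cloud('side',d)
m=(P[...,2]>.062)&(P[...,2]<.082)&(P[...,0]>.38)&(P[...,0]<.552)&(P[...,1]>-.03)&(P[...,1]<.12)
q=P[m];print(len(q))
for lo in np.arange(.40,.56,.02):
    w=q[(q[:,0]>=lo)&(q[:,0]<lo+.02)]
    if len(w):print(round(lo,2),len(w),(np.percentile(w,[5,50,95],axis=0)*1000).round().tolist())
E
```

```text
[0.4353 0.0334 0.0148] [ 0.2 -0.1 -4.8] [-0.02  0.14 -0.03] [ 0.39  0.73 -0.78  2.18  0.95  0.61  0.66]
tool yaw 100.70600948599154
[-0.014  0.025 -0.017] [-0.0003 -0.0002  0.0006] [-0.016  0.575 -0.018] [-0.0003 -0.0002  0.0006]
813
0.4 100 [[401.0, 18.0, 65.0], [410.0, 24.0, 72.0], [419.0, 37.0, 75.0]]
0.42 125 [[422.0, 10.0, 64.0], [428.0, 22.0, 72.0], [439.0, 44.0, 81.0]]
0.44 31 [[442.0, 11.0, 62.0], [445.0, 14.0, 70.0], [458.0, 39.0, 79.0]]
0.46 35 [[463.0, 28.0, 64.0], [473.0, 31.0, 69.0], [479.0, 39.0, 74.0]]
0.48 186 [[482.0, 12.0, 65.0], [490.0, 33.0, 72.0], [498.0, 72.0, 75.0]]
0.5 130 [[501.0, 15.0, 64.0], [510.0, 27.0, 71.0], [519.0, 76.0, 74.0]]
0.52 100 [[521.0, 17.0, 63.0], [527.0, 25.0, 71.0], [538.0, 79.0, 74.0]]
0.54 3 [[540.0, 23.0, 64.0], [541.0, 25.0, 67.0], [541.0, 27.0, 70.0]]
```

View pics/n1.png

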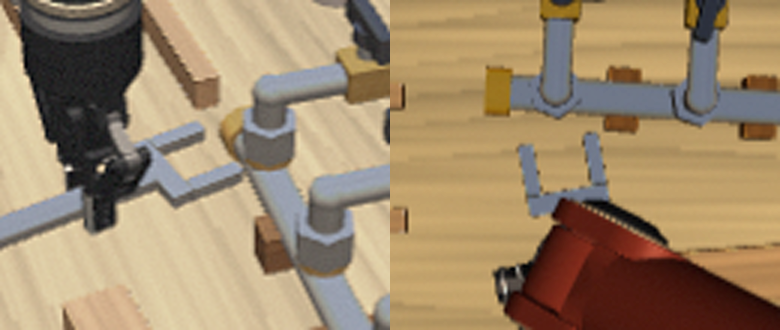

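Run:
```python
from sp import *
t,d=arm.get_image('top');P=cloud('top',d);Z=P[...,2]
m=np.zeros(Z.shape,np.uint8);m[238:275,300:350]=((Z>.058)&(Z<.09))[238:275,300:350]
n,l,s,ce=cv2.connectedComponentsWithStats(m)
i=1+np.argmax(s[1:,4]);q=P[l==i];print(s[i],q.mean(0))
for lo in np.arange(.495,.545,.006):
    w=q[(q[:,0]>=lo)&(q[:,0]<lo+.006)]
    if len(w):
        y=np.sort(w[:,1]);mid=y.mean(); print(round(lo+.003,3),len(w),y.min().round(4),y[y<.045].max().round(4) if (y<.045).any() else'',y[y>.045].min().round(4) if (y>.045).any() else '',y.max().round(4),'mid',((y.min()+y.max())/2).round(4),'planned',round(.0571-(.5708-lo-.003)*np.tan(np.radians(10.5)),4))
print('tip x',q[:,0].max())
# outer rectangle of riser elbow: top view check of nut y: header/pipe centre at x near nut
for x in(.585,.60,.615):
    w=P[(abs(P[...,0]-x)<.004)&(Z>.085)&(abs(P[...,1]-.056)<.03)];print('pipe',x,w[:,1].min(),w[:,1].max(),w[:,1].mean(),'exp',.0571-(x-.5708)*.0538)
```

```text
[313 244  30  28 319] [0.50355045 0.04930003 0.0718823 ]
0.498 44 0.0157 0.0436 0.0459 0.0783 mid 0.047 planned 0.0436
0.504 32 0.0182 0.0275 0.0691 0.0807 mid 0.0495 planned 0.0447
0.51 22 0.018 0.0299 0.0714 0.0807 mid 0.0494 planned 0.0458
0.516 30 0.0205 0.0299 0.0715 0.0831 mid 0.0518 planned 0.0469
0.522 22 0.0205 0.0321 0.0738 0.0831 mid 0.0518 planned 0.0481
0.528 29 0.0229 0.0323 0.0738 0.0831 mid 0.053 planned 0.0492
0.534 14 0.0229 0.0345  0.0345 mid 0.0287 planned 0.0503
0.54 5 0.023 0.0345  0.0345 mid 0.0287 planned 0.0514
tip x 0.5394032469097434
pipe 0.585 0.04473407792750287 0.06507175755403796 0.05563914674614428 exp 0.05633604
pipe 0.6 0.0448359346758093 0.0651542616545984 0.05459714809034638 exp 0.055529039999999995
pipe 0.615 0.044940616782781606 0.06520837667800744 0.05405758748458921 exp 0.05472204
```

Run:
```python
from sp import *
d=np.load('side3.npy');P=cloud('side',d);Z=P[...,2]
def fit(P,lab,zlo,zhi):
    m=(P[...,2]>zlo)&(P[...,2]<zhi)&(P[...,0]>.500)&(P[...,0]<.545)
    for nm,a,b in(('near',.005,.043),('far',.06,.095)):
        q=P[m&(P[...,1]>a)&(P[...,1]<b)][:,:2]
        v=cv2.fitLine(q.astype(np.float32),cv2.DIST_L2,0,.01,.01).ravel();sl=v[1]/v[0]
        print(lab,nm,len(q),'yaw',np.degrees(np.arctan(sl)).round(1),'y@.52',(v[3]+sl*(.52-v[2])).round(4), 'x',q[:,0].min().round(4),q[:,0].max().round(4))
fit(P,'side',.0695,.079)
# shaft riser in side: depth fit of riser surface (radius 12)
m=(Z>.084)&(Z<.10)&(np.hypot(P[...,0]-.5708,P[...,1]-.0571)<.02);q=P[m][:,:2]
from scipy.optimize import least_squares
r=least_squares(lambda c:np.hypot(q[:,0]-c[0],q[:,1]-c[1])-.012,[.571,.057],loss='soft_l1',f_scale=.002);print('side riser',len(q),r.x)
t,d2=arm.get_image('top');fit(cloud('top',d2),'top',.062,.085)
print('plan y@.52 near',.0571-.0508*.185-.0255/np.cos(.183),'far',.0571-.0508*.185+.0255/np.cos(.183))
```

```text
side near 86 yaw 10.7 y@.52 0.0222 x 0.5003 0.5402
side far 62 yaw 15.8 y@.52 0.0742 x 0.5002 0.5303
side riser 70 [0.57249467 0.05445055]
top near 90 yaw 10.7 y@.52 0.0257 x 0.5 0.5393
top far 68 yaw 12.3 y@.52 0.0775 x 0.502 0.5298
plan y@.52 near 0.021768974952955693 far 0.07363502504704429
```

Both cameras agree that the jaw axis passes about 4 mm to the +y side of the nut axis. I'll shift over and slide in slowly.

apply_moves(
  series=[
    [-0.04,0,0,0,0,0,1],
    [-0.04,0.1,0,0,0,0,1],
    [-0.04,0.2,0,0,0,0,1],
    [-0.04,0.28,0,0,0,0,1],
    [-0.04,0.28,0,0,0,0,1],
  ],
)

```text
time: 16.1
tcp_pos: [0.4654, 0.0339, 0.0154]
tool_rot: [2.007, 2.417, 0.002]
contact_force: [-1.7, 0.3, -4.7]
opening: 0.22
```

Run:
```python
from sp import *
spanner()
for n,zl,zh in(('side',.0690,.079),('top',.062,.085)):
    im,d=arm.get_image(n);P=cloud(n,d);ys=[]
    m=(P[...,2]>zl)&(P[...,2]<zh)&(P[...,0]>.522)&(P[...,0]<.548)
    for a,b in((.005,.043),(.06,.095)):
        q=P[m&(P[...,1]>a)&(P[...,1]<b)][:,:2]
        v=cv2.fitLine(q.astype(np.float32),cv2.DIST_L2,0,.01,.01).ravel();ys.append(v[3]+.189*(.54-v[2])); print(n,len(q),np.degrees(np.arctan(v[1]/v[0])).round(1),ys[-1].round(4))
    N=dict(side=(.5725,.0545),top=(.5708,.0568))[n]
    print('axis offset at nut',np.mean(ys)+.189*(N[0]-.54)-N[1])
    a=cv2.resize(im[225:300,285:355] if n=='side' else im[200:275,290:360],None,fx=5,fy=5,interpolation=cv2.INTER_CUBIC);cv2.imwrite('pics/n2_'+n+'.png',a if n=='side' else np.clip(a*1.6,0,255))
cv2.imwrite('pics/n2.png',np.hstack([cv2.imread('pics/n2_side.png'),cv2.imread('pics/n2_top.png')]))
```

```text
[0.4654 0.0339 0.0154] [-1.7  0.3 -4.7] [-0.02  0.12  0.  ] [ 0.39  0.76 -0.79  2.11  0.92  0.67  0.71]
tool yaw 100.58048374794475
side 74 -31.6 0.0235
side 63 15.6 0.0719
axis offset at nut -0.00065020844
top 57 -1.5 0.0255
top 55 10.1 0.0761
axis offset at nut -0.00018064678[ WARN:0@2.048] global loadsave.cpp:1063 imwrite_ Unsupported depth image for selected encoder is fallbacked to CV_8U.
```

View pics/n2.png

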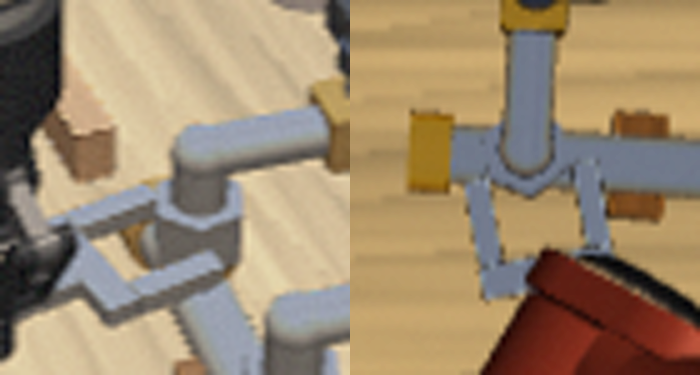

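The picture shows the prongs on either side of nut a in both views, at (200,270) and (130,205) in the side crop. I'll slide on.

apply_moves(
  series=[
    [0,0.05,0,0,0,0,1],
    [0,0.1,0,0,0,0,1],
    [0,0.14,0,0,0,0,1],
    [0,0.14,0,0,0,0,1],
  ],
)

```text
time: 16.7
tcp_pos: [0.4785, 0.0362, 0.0155]
tool_rot: [2.007, 2.417, 0.001]
contact_force: [-1.0, -0.1, -5.4]
opening: 0.22
```

apply_moves(
  series=[
    [0,0.05,0,0,0,0,1],
    [0,0.1,0,0,0,0,1],
    [0,0.14,0,0,0,0,1],
    [0,0.14,0,0,0,0,1],
  ],
)

```text
time: 17.2
tcp_pos: [0.4915, 0.0386, 0.0152]
tool_rot: [-2.006, -2.417, 0.001]
contact_force: [-0.8, 0.1, -4.4]
opening: 0.22
```

Run:
```python
from sp import *
spanner();print(*pose(10.5,0,.0155))
```

```text
[0.4915 0.0386 0.0152] [-0.8  0.1 -4.4] [-0.08  0.32 -0.01] [ 0.39  0.79 -0.8   2.03  0.9   0.71  0.76]
tool yaw 100.60852481303436
[ 0.038  0.014 -0.003] [-0.0002  0.      0.0003]
```

The jaw is home on the nut with no resistance. I'll work out an arc about the nut axis.

```bash
cat > arc.py <<'E'
from sp import *
import sys
N=np.array([.5716,.0537]);spanner()
for psi in map(float,sys.argv[1:]):
    u=np.array([np.cos(np.radians(psi)),np.sin(np.radians(psi))]);a,b=row([*(N-.081*u),arm.get_state()['tcp_pos'][2]],np.radians(90+psi));print(psi,a,b)
E
python3 arc.py 5 0 -5 -10 -15 -20
```

```text
[0.4915 0.0386 0.0152] [-0.8  0.1 -4.4] [-0.08  0.32 -0.01] [ 0.39  0.79 -0.8   2.03  0.9   0.71  0.76]
tool yaw 100.60852481303436
5.0 [ 0.08   0.009 -0.   ] [-0.0002  0.      0.0156]
0.0 [ 0.15   0.019 -0.   ] [-0.0002  0.      0.0295]
-5.0 [ 0.219  0.035 -0.   ] [-0.0002  0.      0.0434]
-10.0 [ 0.286  0.057 -0.   ] [-0.0002  0.      0.0572]
-15.0 [ 0.351  0.085 -0.   ] [-0.0002  0.      0.0711]
-20.0 [ 0.414  0.118 -0.   ] [-0.0002  0.0001  0.085 ]
```

apply_moves(
  series=[
    [0.04,0.004,0,0,0,0.0075,1],
    [0.08,0.009,0,0,0,0.0155,1],
    [0.115,0.014,0,0,0,0.0225,1],
    [0.15,0.019,0,0,0,0.0295,1],
    [0.185,0.027,0,0,0,0.0365,1],
    [0.22,0.035,0,0,0,0.0435,1],
    [0.22,0.035,0,0,0,0.0435,1],
  ],
)

```text
time: 18.08
tcp_pos: [0.491, 0.0609, 0.0154]
tool_rot: [2.315, 2.123, -0.001]
contact_force: [-0.3, -0.3, -5.4]
opening: 0.217
```

```bash
python3 arc.py -5 -10 -15 -20 -25 -30
```

```text
[0.491  0.0609 0.0154] [-0.3 -0.3 -5.4] [-0.04  0.23  0.22] [ 0.3   0.77 -0.73  2.03  0.84  0.67  0.49]
tool yaw 85.05261252642477
-5.0 [-0.002 -0.001  0.   ] [-0.      0.0001  0.0001]
-10.0 [ 0.069  0.002 -0.   ] [-0.      0.0001  0.014 ]
-15.0 [ 0.139  0.012 -0.   ] [-0.      0.0001  0.0279]
-20.0 [ 0.208  0.027 -0.   ] [-0.      0.0001  0.0418]
-25.0 [ 0.275  0.048 -0.   ] [-0.      0.0001  0.0557]
-30.0 [ 0.341  0.075 -0.   ] [-0.      0.0001  0.0696]
```

apply_moves(
  series=[
    [0.035,0.001,0,0,0,0.007,1],
    [0.07,0.002,0,0,0,0.014,1],
    [0.105,0.007,0,0,0,0.021,1],
    [0.14,0.012,0,0,0,0.028,1],
    [0.175,0.019,0,0,0,0.035,1],
    [0.208,0.027,0,0,0,0.042,1],
    [0.208,0.027,0,0,0,0.042,1],
  ],
)

```text
time: 18.95
tcp_pos: [0.4957, 0.0817, 0.0154]
tool_rot: [-2.574, -1.801, -0.0]
contact_force: [-0.2, 0.8, -4.6]
opening: 0.221
```

```bash
python3 arc.py -20 -24 -28 -32
```

```text
[0.4957 0.0817 0.0154] [-0.2  0.8 -4.6] [0.04 0.29 0.18] [ 0.22  0.75 -0.66  2.01  0.77  0.65  0.26]
tool yaw 69.9458603619841
-20.0 [-0.003 -0.001 -0.   ] [-0.     -0.0001 -0.0002]
-24.0 [0.053 0.001 0.   ] [-0.     -0.0001  0.011 ]
-28.0 [0.11  0.007 0.   ] [-0.     -0.0001  0.0221]
-32.0 [0.165 0.017 0.   ] [-0.     -0.      0.0332]
```

apply_moves(
  series=[
    [0.027,0,0,0,0,0.0055,1],
    [0.053,0.001,0,0,0,0.011,1],
    [0.08,0.004,0,0,0,0.0165,1],
    [0.11,0.007,0,0,0,0.022,1],
    [0.11,0.007,0,0,0,0.022,1],
  ],
)

```text
time: 19.58
tcp_pos: [0.5003, 0.0919, 0.0155]
tool_rot: [-2.694, -1.615, -0.001]
contact_force: [0.0, 1.0, -6.1]
opening: 0.221
```

```bash
python3 arc.py -28 -31 -34 -37
python3 - <<'E'
from h import *
im,_=arm.get_image('side');t,_=arm.get_image('top')
a=cv2.resize(im[230:300,285:355],None,fx=5.5,fy=5.5,interpolation=cv2.INTER_CUBIC);b=cv2.resize(t[205:275,290:360],None,fx=5.5,fy=5.5,interpolation=cv2.INTER_CUBIC)
cv2.imwrite('pics/n3.png',np.hstack([a,np.clip(b*1.6,0,255).astype(np.uint8)]))
E
```

```text
[0.5003 0.0919 0.0155] [ 0.   1.  -6.1] [0.25 0.25 0.29] [ 0.18  0.75 -0.63  1.99  0.74  0.64  0.14]
tool yaw 61.88325475605714
-28.0 [-0.003 -0.001 -0.   ] [-0.     -0.0001 -0.0003]
-31.0 [ 0.04 -0.    0.  ] [-0.     -0.0001  0.008 ]
-34.0 [0.082 0.003 0.   ] [-0.     -0.0001  0.0163]
-37.0 [0.124 0.009 0.   ] [-0.     -0.0001  0.0247]
```

apply_moves(
  series=[
    [0.02,0,0,0,0,0.004,1],
    [0.04,0,0,0,0,0.008,1],
    [0.06,0.002,0,0,0,0.012,1],
    [0.06,0.002,0,0,0,0.012,1],
  ],
)

```text
time: 20.18
tcp_pos: [0.5033, 0.0969, 0.0154]
tool_rot: [-2.753, -1.513, -0.0]
contact_force: [-0.6, 0.8, -5.4]
opening: 0.224
```

```bash
python3 arc.py -32.5 -34 -37
python3 - <<'E'
from sp import *
im,d=arm.get_image('side');t,dt=arm.get_image('top')
a=cv2.resize(im[230:300,285:355],None,fx=5.5,fy=5.5,interpolation=cv2.INTER_CUBIC);b=cv2.resize(t[205:275,290:360],None,fx=5.5,fy=5.5,interpolation=cv2.INTER_CUBIC)
cv2.imwrite('pics/n3.png',np.hstack([a,np.clip(b*1.6,0,255).astype(np.uint8)]))
N=np.array([.5715,.0555])
for psi in (-28,-24,-18):
    for nm in('side','top'):
        k=np.radians(psi);print(psi,nm,proj(nm,[[N[0]+.0208*np.cos(k+np.pi/3*i),N[1]+.0208*np.sin(k+np.pi/3*i),.081] for i in (3,4,5)]).round(1).tolist())
E
```

```text
[0.5033 0.0969 0.0154] [-0.6  0.8 -5.4] [0.33 0.22 0.38] [ 0.16  0.75 -0.61  1.98  0.71  0.64  0.08]
tool yaw 57.58303930145656
-32.5 [ 0.003 -0.001  0.   ] [ 0.     -0.      0.0002]
-34.0 [ 0.024 -0.001  0.   ] [ 0.     -0.      0.0044]
-37.0 [0.066 0.001 0.   ] [-0.     -0.      0.0127]
-28 side [[314.2, 263.7], [318.2, 269.6], [328.3, 270.4]]
-28 top [[320.8, 237.7], [329.8, 237.4], [334.1, 229.5]]
-24 side [[314.2, 264.2], [318.8, 269.8], [328.9, 270.3]]
-24 top [[321.4, 238.0], [330.4, 237.1], [334.1, 228.9]]
-18 side [[314.2, 264.8], [319.7, 270.2], [329.8, 269.9]]
-18 top [[322.2, 238.3], [331.1, 236.5], [333.9, 227.9]]
```

View pics/n3.png

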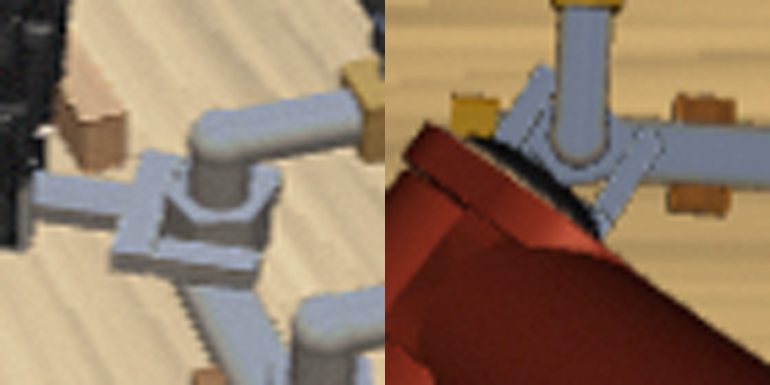

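apply_moves(
  series=[
    [0.024,0,0,0,0,0.004,1],
    [0.045,0,0,0,0,0.0085,1],
    [0.065,0.001,0,0,0,0.0125,1],
    [0.065,0.001,0,0,0,0.0125,1],
  ],
)

```text
time: 20.78
tcp_pos: [0.5068, 0.1016, 0.0154]
tool_rot: [2.81, 1.403, -0.001]
contact_force: [-0.7, -1.0, -4.7]
opening: 0.222
```

```bash
python3 arc.py -40 -43
python3 - <<'E'
from sp import *
# spanner yaw from top: right prong points ; side: handle
t,d=arm.get_image('top');P=cloud('top',d)
m=(P[...,2]>.062)&(P[...,2]<.0785)&(P[...,0]>.53)&(P[...,0]<.60)&(P[...,1]>.0)&(P[...,1]<.05)
q=P[m][:,:2];v=cv2.fitLine(q.astype(np.float32),cv2.DIST_HUBER,0,.01,.01).ravel();print(len(q),'prong yaw top',np.degrees(np.arctan2(v[1],v[0])),v[2:])
im,d=arm.get_image('side');P=cloud('side',d)
m=(P[...,2]>.068)&(P[...,2]<.079)&(P[...,0]>.40)&(P[...,0]<.53)&(P[...,1]>.05)&(P[...,1]<.17)
q=P[m][:,:2];v=cv2.fitLine(q.astype(np.float32),cv2.DIST_HUBER,0,.01,.01).ravel();print(len(q),'handle side',np.degrees(np.arctan(v[1]/v[0])),v[2:],q.min(0),q.max(0))
E
```

```text
[0.5068 0.1016 0.0154] [-0.7 -1.  -4.7] [-0.19  0.2   0.74] [ 0.14  0.75 -0.59  1.97  0.69  0.63  0.02]
tool yaw 53.061656847847395
-40.0 [ 0.05  -0.003 -0.   ] [0.0001 0.0001 0.0085]
-43.0 [ 0.092  0.    -0.   ] [0.0001 0.0001 0.0168]
110 prong yaw top -28.657648 [0.55728763 0.03627902]
294 handle side -40.285625 [0.48661387 0.11054065] [0.44325546 0.05056426] [0.52940182 0.15235215]
```

Torque rose to 0.74 N m and the spanner's prong stopped at -28.7°, which is the expected tight angle (-18°) plus the play. I'll push a little more to be sure, then back off to mid-play.

apply_moves(
  series=[
    [0.03,0,0,0,0,0.005,1],
    [0.05,0,0,0,0,0.0085,1],
    [0.05,0,0,0,0,0.0085,1],
  ],
)

```text
time: 21.25
tcp_pos: [0.5097, 0.1047, 0.0152]
tool_rot: [2.846, 1.326, -0.003]
contact_force: [-0.3, -5.0, -5.1]
opening: 0.219
```

```bash
python3 arc.py -34 -28 -23 -19
python3 - <<'E'
from sp import *
t,d=arm.get_image('top');P=cloud('top',d)
m=(P[...,2]>.062)&(P[...,2]<.0785)&(P[...,0]>.53)&(P[...,0]<.60)&(P[...,1]>.0)&(P[...,1]<.05)
q=P[m][:,:2];v=cv2.fitLine(q.astype(np.float32),cv2.DIST_HUBER,0,.01,.01).ravel();print(len(q),'prong yaw top',np.degrees(np.arctan2(v[1],v[0])),v[2:])
E
```

```text
[0.5097 0.1047 0.0152] [-0.3 -5.  -5.1] [-0.91  0.28  0.81] [ 0.12  0.75 -0.57  1.96  0.68  0.63 -0.02]
tool yaw 49.946774603528226
-34.0 [-0.077 -0.003  0.   ] [ 0.0001  0.0004 -0.0168]
-28.0 [-0.161  0.01   0.   ] [ 0.0001  0.0004 -0.0335]
-23.0 [-0.23   0.028  0.001] [ 0.0001  0.0004 -0.0474]
-19.0 [-0.283  0.047  0.001] [ 0.0001  0.0004 -0.0585]
98 prong yaw top -33.03309 [0.5529215  0.03809575]
```

apply_moves(
  series=[
    [-0.04,-0.001,0,0,0,-0.008,1],
    [-0.077,-0.003,0,0,0,-0.017,1],
    [-0.12,0.003,0,0,0,-0.025,1],
    [-0.161,0.01,0,0,0,-0.0335,1],
    [-0.2,0.02,0,0,0,-0.041,1],
    [-0.23,0.028,0,0,0,-0.0475,1],
    [-0.23,0.028,0,0,0,-0.0475,1],
  ],
)

```text
time: 22.18
tcp_pos: [0.4983, 0.0864, 0.0156]
tool_rot: [2.621, 1.732, 0.003]
contact_force: [2.4, -3.1, -4.8]
opening: 0.221
```

```bash
python3 arc.py -21 -20 -18;python3 - <<'E'
from sp import *
def prong(t,P,lab):
    m=(P[...,2]>.062)&(P[...,2]<.0785)&(P[...,0]>.53)&(P[...,0]<.61)&(P[...,1]>.0)&(P[...,1]<.05)
    q=P[m][:,:2];v=cv2.fitLine(q.astype(np.float32),cv2.DIST_HUBER,0,.01,.01).ravel();print(lab,len(q),np.degrees(np.arctan2(v[1],v[0])),v[2:])
t,d=arm.get_image('top');prong(t,cloud('top',d),'top')
im,d=arm.get_image('side');P=cloud('side',d)
m=(P[...,2]>.0695)&(P[...,2]<.0785)&(P[...,0]>.53)&(P[...,0]<.61)&(P[...,1]>.0)&(P[...,1]<.05)
q=P[m][:,:2];v=cv2.fitLine(q.astype(np.float32),cv2.DIST_HUBER,0,.01,.01).ravel();print('side',len(q),np.degrees(np.arctan2(v[1],v[0])),v[2:])
E
```

```text
[0.4983 0.0864 0.0156] [ 2.4 -3.1 -4.8] [-0.54 -0.27 -0.43] [ 0.2   0.75 -0.65  2.    0.76  0.64  0.21]
tool yaw 66.90491436383893
-21.0 [-0.042 -0.007 -0.   ] [ 0.0002 -0.0002 -0.0058]
-20.0 [-0.057 -0.006 -0.   ] [ 0.0002 -0.0002 -0.0086]
-18.0 [-0.085 -0.004 -0.   ] [ 0.0002 -0.0002 -0.0142]
top 108 -20.612253 [0.5606526  0.03480213]
side 175 -21.73422 [0.5582026  0.03336563]
```

Backing off left a residual load, so I'll relieve it gently and re-check.

apply_moves(
  series=[
    [-0.01,0.01,0,0,0,0.004,1],
    [-0.01,0.01,0,0,0,0.004,1],
  ],
)

```text
time: 22.52
tcp_pos: [0.4985, 0.0869, 0.0158]
tool_rot: [-2.637, -1.707, -0.005]
contact_force: [3.0, -0.3, -6.8]
opening: 0.218
```

```bash
python3 arc.py -23;python3 - <<'E'
from sp import *
im,d=arm.get_image('side');t,dt=arm.get_image('top')
a=cv2.resize(im[240:290,290:340],None,fx=8,fy=8,interpolation=cv2.INTER_CUBIC);b=cv2.resize(t[210:260,300:350],None,fx=8,fy=8,interpolation=cv2.INTER_CUBIC)
cv2.imwrite('pics/n4.png',np.hstack([a[:400,:400],np.clip(b*1.6,0,255).astype(np.uint8)]))
E
```

```text
[0.4985 0.0869 0.0158] [ 3.  -0.3 -6.8] [-0.08 -0.44  0.2 ] [ 0.2   0.75 -0.65  2.    0.76  0.64  0.2 ]
tool yaw 65.83832379617607
-23.0 [-0.02  -0.007 -0.   ] [ 0.0002 -0.0004 -0.0032]
```

View pics/n4.png

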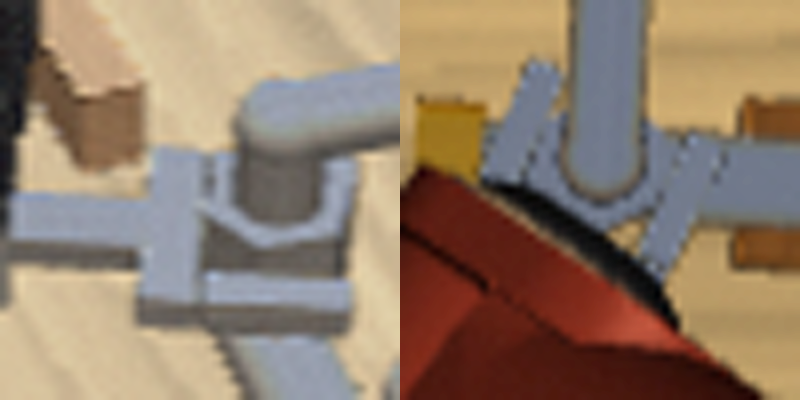

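The crop shows the nut's front corner at about (262,242). That looks less turned than a tight nut should be, so I'll measure the nut's angle from its side-face normals in the depth data, before and now.

```bash
cat > nut.py <<'E'
from sp import *
def nut(dep,lab,N=(.5715,.0550)):
    P=cloud('side',dep)
    # side faces above spanner top: z .0755-.0795
    # top-face rim points far from the axis -> corner bearings mod 60
    m=(abs(P[...,2]-.081)<.0035)&(np.hypot(P[...,0]-N[0],P[...,1]-N[1])<.0235);q=P[m][:,:2]-N
    r=np.hypot(*q.T);a=np.arctan2(q[:,1],q[:,0])
    o=[]
    for lo in range(-180,180,12):
        s=(np.degrees(a)>=lo)&(np.degrees(a)<lo+12)
        if s.sum()>2:o.append((lo+6,int(s.sum()),round(float(np.percentile(r[s],95))*1000,1)))
    print(lab,len(q),o)
E
python3 - <<'E'
from nut import *
nut(np.load('side0.npy'),'start')
im,d=arm.get_image('side');np.save('side4.npy',d);nut(d,'now')
a=cv2.imread('pics/side0.png')
# front-edge gradient: silhouettes of top face (bright) lower edge per column
for nm,i in(('start',a),('now',im)):
    g=cv2.cvtColor(i,cv2.COLOR_BGR2GRAY);e=[]
    for u in range(313,335):
        col=g[258:276,u].astype(int);dd=np.diff(col);e.append((u,int(258+dd.argmin()),int(dd.min())))
    print(nm,e)
print(g[260:285:1,313:335])
E
```

```text
start 110 [(-174, 4, 17.4), (-162, 4, 19.2), (-150, 8, 19.3), (-138, 8, 19.2), (-126, 7, 19.8), (-114, 8, 21.8), (-102, 9, 20.9), (-90, 8, 19.3), (-78, 3, 18.6), (-54, 9, 19.8), (-42, 6, 19.6), (-30, 4, 18.0), (-6, 5, 19.4), (6, 3, 19.8), (114, 3, 19.3), (138, 7, 18.9), (174, 5, 15.0)]
now 113 [(-174, 8, 18.6), (-162, 7, 19.2), (-150, 4, 17.8), (-138, 5, 17.8), (-126, 7, 19.1), (-114, 5, 20.7), (-102, 8, 19.3), (-90, 6, 19.6), (-78, 9, 19.4), (-66, 9, 21.1), (-54, 6, 19.5), (-42, 4, 18.9), (-30, 3, 18.8), (-18, 4, 20.6), (-6, 3, 19.0), (6, 4, 20.6), (114, 4, 19.0), (138, 3, 15.5), (162, 4, 17.2), (174, 4, 17.7)]
start [(313, 268, -30), (314, 260, -39), (315, 266, -33), (316, 267, -43), (317, 268, -34), (318, 268, -54), (319, 268, -59), (320, 269, -33), (321, 269, -47), (322, 269, -47), (323, 269, -37), (324, 270, -48), (325, 270, -55), (326, 270, -53), (327, 269, -44), (328, 269, -55), (329, 268, -33), (330, 268, -44), (331, 268, -53), (332, 267, -31), (333, 267, -24), (334, 263, -14)]
now [(313, 258, -14), (314, 258, -24), (315, 258, -48), (316, 266, -51), (317, 267, -55), (318, 267
[... 1905 characters left out ...]
4 158 160 157 162 158 159 160
  160 160 157 175]
 [ 95  93  92 103 103 101 104 102 103 105 108 109 114 116 119 126 136 141
  147 146 142 169]
 [ 99  94  94 103 104 105 105 104 102 106  99  97 101 100 102  97 100  98
   99  94 113 170]
 [110 112  94  99  97  95  97  94  91  98  98  95  99  97  98  94 102  94
   98  96 116 171]
 [161 158 140  98  90 100  98  95  96 100  97 100 100 105 106 104 100  94
   99  98 144 190]
 [191 190 190 166 113 115 145 158 160 163 156 146 154 163 163 152 128 128
  143 162 179 201]
 [191 190 192 165 105  97 129 150 153 156 159 157 161 159 158 159 159 160
  157 181 195 195]
 [192 193 190 190 168 111 112 142 154 155 153 159 157 157 158 159 157 159
  155 174 194 196]]
```

```bash
cat > edge.py <<'E'
from sp import *
def edge(im,lab,lo=315,hi=332):
    g=cv2.cvtColor(im,cv2.COLOR_BGR2GRAY).astype(float);pts=[]
    for u in range(lo,hi+1):
        for v in range(273,262,-1):           # upward from the dark side face to the bright top face
            if g[v,u]<122<=g[v-1,u]: pts.append((u,v-1+(g[v-1,u]-122)/(g[v-1,u]-g[v,u])));break
    pts=np.array(pts);W=ray('side',pts,.081)[:,:2];best=None
    for j in range(4,len(pts)-3):            # two straight runs
        e=0;o=[]
        for s in(W[:j],W[j:]):
            c=s.mean(0);_,S,V=np.linalg.svd(s-c);e+=S[1]**2;o.append((np.degrees(np.arctan2(V[0,1],V[0,0]))%180,len(s)))
        if best is None or e<best[0]:best=(e,pts[j],o)
    print(lab,len(pts),'corner',best[1].round(1),'edge bearings',[(round(a,1),n) for a,n in best[2]],'rms mm',round((best[0]/len(pts))**.5*1000,2),'-> k',[round((a+30)%60-30+30 if False else ((a-0+30)%60)-30,1) for a,_ in best[2]])
E
python3 - <<'E'
from edge import *
edge(cv2.imread('pics/side0.png'),'start')
n3=cv2.resize(cv2.imread('pics/n3.png')[:,:385],(70,70),interpolation=cv2.INTER_AREA);f=np.full((480,640,3),160,np.uint8);f[230:300,285:355]=n3;edge(f,'tool-32')
im,_=arm.get_image('side');edge(im,'now')
E
```

```text
start 18 corner [325.  270.5] edge bearings [(np.float64(126.7), 10), (np.float64(11.2), 8)] rms mm 0.47 -> k [np.float64(6.7), np.float64(11.2)]
tool-32 18 corner [322.  270.2] edge bearings [(np.float64(104.8), 7), (np.float64(179.6), 11)] rms mm 1.3 -> k [np.float64(-15.2), np.float64(-0.4)]
now 18 corner [323.  270.5] edge bearings [(np.float64(120.4), 8), (np.float64(177.8), 10)] rms mm 0.99 -> k [np.float64(0.4), np.float64(-2.2)]
```

```bash
cat > edge2.py <<'E'
from sp import *
def look(lab):
    spanner();im,d=arm.get_image('side');meas(im,lab);P=cloud('side',d)
    m=(P[...,2]>.0695)&(P[...,2]<.0775)&(P[...,1]>.0)&(P[...,1]<.05)&(P[...,0]>.525)&(P[...,0]<.61)&(np.hypot(P[...,0]-.572,P[...,1]-.055)>.0215)
    q=P[m][:,:2];v=cv2.fitLine(q.astype(np.float32),cv2.DIST_HUBER,0,.01,.01).ravel();print('  prong yaw',len(q),np.degrees(np.arctan(v[1]/v[0])).round(1))
    q=P[(P[...,2]>.0695)&(P[...,2]<.079)&(P[...,0]<.54)&(P[...,0]>.40)&(P[...,1]>.0)&(P[...,1]<.2)&(abs((P[...,0]-.5725)*-np.sin(np.radians(-24))+(P[...,1]-.0545)*np.cos(np.radians(-24)))<.04)][:,:2]
def meas(im,lab):
    g=cv2.cvtColor(im,cv2.COLOR_BGR2GRAY).astype(float)
    def run(lo,hi):
        p=[]
        for u in range(lo,hi+1):
            for v in range(273,262,-1):
                if g[v,u]<122<=g[v-1,u]: p.append((u,v-1+(g[v-1,u]-122)/(g[v-1,u]-g[v,u])));break
        W=ray('side',p,.081)[:,:2];v=cv2.fitLine(W.astype(np.float32),cv2.DIST_L2,0,.001,.001).ravel()
        return np.array(p)[:,1].round(1),round(float((np.degrees(np.arctan2(v[1],v[0]))+30)%60-30),1)
    print(lab,'left',*run(316,320),'mid',*run(324,329))
E
python3 - <<'E'
from edge2 import *
meas(cv2.imread('pics/side0.png'),'start')
n3=cv2.resize(cv2.imread('pics/n3.png')[:,:385],(70,70),interpolation=cv2.INTER_AREA);f=np.full((480,640,3),160,np.uint8);f[230:300,285:355]=n3;meas(f,'tool-32')
look('now')
E
python3 arc.py -28 -32 -36 -40
```

```text
start left [266.9 267.8 268.3 268.5 268.9] 3.0 mid [270.3 270.5 270.3 269.6 269.3 268.8] 8.6
tool-32 left [266.1 267.1 268.1 269.1 269.8] -17.8 mid [269.9 269.7 269.8 269.8 269.8 269.8] -19.2
[0.4985 0.0868 0.0158] [ 4.1  0.8 -6.6] [ 0.2  -0.54  0.33] [ 0.2   0.75 -0.65  2.    0.75  0.64  0.2 ]
tool yaw 65.80233026301359
now left [266.7 267.5 267.9 268.6 269.4] -6.2 mid [270.3 270.1 270.  269.7 269.6 269.5] -5.5
  prong yaw 141 -23.6
[0.4985 0.0868 0.0158] [ 3.2  1.9 -6.1] [ 0.3  -0.55  0.32] [ 0.2   0.75 -0.65  2.    0.75  0.64  0.2 ]
tool yaw 65.79682562208428
-28.0 [ 0.051 -0.005  0.   ] [ 0.0001 -0.0005  0.0105]
-32.0 [0.108 0.    0.   ] [ 0.0001 -0.0005  0.0217]
-36.0 [0.163 0.01  0.   ] [ 0.0001 -0.0005  0.0328]
-40.0 [0.218 0.023 0.001] [ 0.0001 -0.0005  0.0439]
```

The edge measure now reads consistently. The nut went from about +6° at the start to -18.5° (tight) at tool -32°, but my back-off dragged it back to about -6°. I'll re-tighten, and this time back off only until the load is gone before pulling straight off.

apply_moves(
  series=[
    [0.025,0,0,0,0,0.005,1],
    [0.051,-0.005,0,0,0,0.0105,1],
    [0.08,-0.002,0,0,0,0.016,1],
    [0.108,0,0,0,0,0.0215,1],
    [0.108,0,0,0,0,0.0215,1],
  ],
)

```text
time: 23.4
tcp_pos: [0.5035, 0.0961, 0.0158]
tool_rot: [2.748, 1.522, 0.004]
contact_force: [5.7, 0.1, -6.6]
opening: 0.219
```

```bash
python3 -c "
from edge2 import *
look('a');look('b')"; python3 arc.py -34 -36 -38 -40
```

```text
[0.5035 0.0961 0.0158] [ 5.7  0.1 -6.6] [ 0.24 -0.89  0.54] [ 0.16  0.75 -0.61  1.99  0.72  0.63  0.09]
tool yaw 57.94345760673336
a left [266.4 267.3 267.8 268.7 269.5] -11.5 mid [270.1 270.  269.8 269.8 269.6 269.6] -10.9
  prong yaw 124 -30.0
[0.5035 0.0961 0.0158] [ 6.2  0.3 -6.7] [ 0.3  -0.84  0.5 ] [ 0.16  0.75 -0.61  1.99  0.72  0.63  0.09]
tool yaw 57.94987274262822
b left [266.4 267.3 267.9 268.7 269.5] -11.8 mid [270.2 269.9 269.8 269.8 269.7 269.6] -10.5
  prong yaw 120 -29.9
[0.5035 0.0961 0.0158] [ 4.8 -0.4 -7. ] [ 0.3  -0.84  0.52] [ 0.16  0.75 -0.61  1.99  0.72  0.63  0.09]
tool yaw 57.94768804242612
-34.0 [ 0.03  -0.007  0.   ] [ 0.0002 -0.0004  0.0054]
-36.0 [ 0.058 -0.005  0.   ] [ 0.0002 -0.0004  0.011 ]
-38.0 [ 0.086 -0.003  0.   ] [ 0.0002 -0.0004  0.0165]
-40.0 [0.114 0.    0.   ] [ 0.0002 -0.0004  0.0221]
```

```bash
cat > jaw.py <<'E'
from sp import *
def jaw(psi):
  for nm,N,zl in(('side',(.5725,.0545),.0695),('top',(.5708,.0568),.064)):
    im,d=arm.get_image(nm);P=cloud(nm,d);k=np.radians(psi);u=np.array([np.cos(k),np.sin(k)]);w=np.array([-u[1],u[0]])
    q=P[(P[...,2]>zl)&(P[...,2]<.0775)][:,:2]-N;a=q@u;b=q@w
    for s,lab in((-1,'near'),(1,'far')):
        for lo,hi in((-15,-5),(-5,5),(5,15)):
            r=b[(a*1000>lo)&(a*1000<hi)&(s*b>.0195)&(s*b<.036)]
            if len(r)>3:print(nm,lab,(lo,hi),len(r),'across',(np.percentile(r,[8,50,92])*1000).round(1))
        m=(s*b>.021)&(s*b<.032)&(abs(a)<.045);
        if m.sum():print(nm,lab,'tip along',np.sort(a[m])[-4:].round(4))
    m=(abs(b)<.024)&(a<-.012)&(a>-.04);h=np.histogram(a[m]*1000,bins=range(-40,-11,3));print(nm,'web hist',dict(zip(h[1].tolist(),h[0].tolist())))
if __name__=='__main__':
    import sys;jaw(float(sys.argv[1]))
E
python3 jaw.py -30
```

```text
side near (-15, -5) 22 across [-32.6 -28.5 -24.3]
side near (-5, 5) 28 across [-32.4 -25.5 -19.9]
side near (5, 15) 21 across [-32.5 -25.7 -21.9]
side near tip along [0.0171 0.0185 0.019  0.0191]
side far (5, 15) 6 across [23.3 26.4 28.1]
side far tip along [0.0188 0.019  0.0208 0.0209]
side web hist {-40: 8, -37: 14, -34: 19, -31: 22, -28: 19, -25: 19, -22: 17, -19: 7, -16: 5}
top near (-15, -5) 22 across [-29.8 -25.3 -20.7]
top near (-5, 5) 23 across [-30.9 -25.7 -21.1]
top near (5, 15) 21 across [-30.7 -26.2 -21.5]
top near tip along [0.0181 0.0186 0.0194 0.0197]
top far (-15, -5) 23 across [20.2 24.8 30. ]
top far (-5, 5) 22 across [21.1 25.9 30.6]
top far (5, 15) 20 across [20.6 24.9 29.5]
top far tip along [0.0196 0.0202 0.0211 0.0219]
top web hist {-40: 0, -37: 0, -34: 0, -31: 0, -28: 0, -25: 1, -22: 4, -19: 3, -16: 7}
```

The wide nut-to-spanner offset and the locked motion suggest the jaw is wedged on the hex corners. I'll tighten to the stop, relieve the torque, then free the wedge with a small vertical slide, which puts no torque on the nut.

apply_moves(
  series=[
    [0.03,0,0,0,0,0.0055,1],
    [0.058,0,0,0,0,0.011,1],
    [0.086,0,0,0,0,0.0165,1],
    [0.086,0,0,0,0,0.0165,1],
  ],
)

```text
time: 24.1
tcp_pos: [0.5082, 0.1028, 0.0157]
tool_rot: [2.823, 1.376, 0.004]
contact_force: [5.8, 0.5, -6.8]
opening: 0.223
```

```bash
python3 -c "
from edge2 import *
look('a');look('b')"; python3 arc.py -34 -36 -38 -40 -42
```

```text
[0.5082 0.1028 0.0157] [ 5.8  0.5 -6.8] [ 0.1  -0.96  0.57] [ 0.13  0.74 -0.58  1.97  0.69  0.63  0.  ]
tool yaw 51.978051711491766
a left [266.1 267.1 268.2 269.1 269.8] -17.3 mid [270.  269.7 269.8 269.8 269.7 269.9] -18.6
  prong yaw 114 -34.6
[0.5082 0.1028 0.0157] [ 5.7 -0.2 -6.4] [ 0.07 -0.99  0.6 ] [ 0.13  0.74 -0.58  1.97  0.69  0.63  0.  ]
tool yaw 51.98138425274628
b left [266.  267.1 268.2 269.2 269.9] -18.1 mid [270.  269.8 269.8 269.8 269.8 269.8] -17.5
  prong yaw 123 -32.0
[0.5081 0.1028 0.0157] [ 5.9  1.  -5.9] [ 0.11 -0.96  0.59] [ 0.13  0.74 -0.58  1.97  0.69  0.63  0.  ]
tool yaw 51.98765373915264
-34.0 [-0.053 -0.005 -0.   ] [ 0.0003 -0.0003 -0.0111]
-36.0 [-0.025 -0.007 -0.   ] [ 0.0003 -0.0003 -0.0056]
-38.0 [ 0.004 -0.007 -0.   ] [ 0.0003 -0.0003 -0.    ]
-40.0 [ 0.032 -0.007  0.   ] [ 0.0003 -0.0003  0.0055]
-42.0 [ 0.06  -0.005  0.   ] [ 0.0003 -0.0003  0.0111]
```

apply_moves(
  series=[
    [0.03,0,0,0,0,0.0055,1],
    [0.06,0,0,0,0,0.011,1],
    [0.06,0,0,0,0,0.011,1],
  ],
)

```text
time: 24.58
tcp_pos: [0.5106, 0.1067, 0.0154]
tool_rot: [2.867, 1.28, -0.0]
contact_force: [4.3, -3.1, -6.1]
opening: 0.221
```

```bash
python3 -c "
from edge2 import *
look('a');look('b')"; python3 arc.py -32 -34 -36 -38 -40 -42
```

```text
[0.5106 0.1067 0.0154] [ 4.3 -3.1 -6.1] [-0.39 -0.78  1.16] [ 0.11  0.74 -0.57  1.96  0.67  0.63 -0.05]
tool yaw 48.09614675141001
a left [266.  267.1 268.1 269.2 269.8] -18.2 mid [269.8 269.8 269.8 269.8 269.8 269.8] -20.2
  prong yaw 103 -39.6
[0.5106 0.1067 0.0155] [ 4.3 -2.3 -5.7] [-0.39 -0.77  1.12] [ 0.11  0.74 -0.57  1.96  0.67  0.63 -0.05]
tool yaw 48.089499488684716
b left [266.1 267.1 268.1 269.2 269.8] -17.7 mid [269.8 269.7 269.8 269.8 269.8 269.7] -20.1
  prong yaw 104 -36.8
[0.5106 0.1067 0.0155] [ 4.6 -2.8 -5.5] [-0.4  -0.76  1.08] [ 0.11  0.74 -0.57  1.96  0.67  0.63 -0.05]
tool yaw 48.08454681549529
-32.0 [-0.127  0.01   0.   ] [ 0.0002  0.0001 -0.0275]
-34.0 [-0.099  0.006  0.   ] [ 0.0002  0.0001 -0.022 ]
-36.0 [-0.071  0.003  0.   ] [ 0.0002  0.0001 -0.0164]
-38.0 [-0.042  0.     0.   ] [ 0.0002  0.0001 -0.0109]
-40.0 [-0.014 -0.001  0.   ] [ 0.0002  0.0001 -0.0053]
-42.0 [ 0.014 -0.002 -0.   ] [0.0002 0.0001 0.0002]
```

Torque doubled while the nut stayed at about -18.5°, so it's tight at its stop. Next I'll ease off a few degrees and slide vertically.

apply_moves(
  series=[
    [-0.042,0,0,0,0,-0.0085,1],
    [-0.056,0,0,0,0,-0.0135,1],
    [-0.056,0,-0.03,0,0,-0.0135,1],
    [-0.056,0,-0.06,0,0,-0.0135,1],
    [-0.056,0,-0.03,0,0,-0.0135,1],
    [-0.056,0,0,0,0,-0.0135,1],
  ],
)

```text
time: 25.42
tcp_pos: [0.5075, 0.1031, 0.0162]
tool_rot: [2.816, 1.393, 0.002]
contact_force: [2.1, -2.0, 3.6]
opening: 0.221
```

```bash
python3 -c "
from edge2 import *
look('a')"; python3 arc.py -30 -32 -34 -36; python3 jaw.py -34
```

```text
[0.5075 0.1031 0.0162] [ 2.1 -2.   3.6] [-0.71 -0.85 -0.21] [ 0.14  0.74 -0.59  1.97  0.69  0.63  0.01]
tool yaw 52.635624854772786
a left [266.3 267.2 268.1 269.2 269.8] -16.2 mid [270.2 269.9 269.8 269.7 269.7 269.8] -13.6
  prong yaw 110 -31.2
[0.5075 0.1031 0.0161] [ 3.  -1.9  3.3] [-0.69 -0.98 -0.18] [ 0.13  0.74 -0.59  1.97  0.69  0.63  0.01]
tool yaw 52.71300769410312
-30.0 [-0.108  0.006 -0.   ] [ 0.0002 -0.0001 -0.0202]
-32.0 [-0.08   0.003 -0.   ] [ 0.0002 -0.0001 -0.0147]
-34.0 [-0.051  0.001 -0.   ] [ 0.0002 -0.0001 -0.0091]
-36.0 [-0.023 -0.    -0.   ] [ 0.0002 -0.0002 -0.0036]
side near (-15, -5) 22 across [-31.1 -27.9 -21.7]
side near (-5, 5) 23 across [-31.8 -27.  -21.3]
side near (5, 15) 23 across [-32.6 -29.1 -21.2]
side near tip along [0.0167 0.0169 0.0182 0.0188]
side far (5, 15) 8 across [23.2 27.1 31.2]
side far tip along [0.02   0.0206 0.0213 0.0217]
side web hist {-40: 10, -37: 17, -34: 19, -31: 18, -28: 23, -25: 21, -22: 11, -19: 6, -16: 5}
top near (-15, -5) 20 across [-29.9 -25.4 -21. ]
top near (-5, 5) 22 across [-30.4 -25.3 -20.9]
top near (5, 15) 24 across [-31.3 -26.1 -21.6]
top near tip along [0.0172 0.0173 0.0178 0.0183]
top far (-15, -5) 23 across [21.1 25.9 30.9]
top far (-5, 5) 22 across [20.2 24.7 29.9]
top far (5, 15) 20 across [21.3 25.4 29.4]
top far tip along [0.0178 0.0196 0.0207 0.022 ]
top web hist {-40: 0, -37: 0, -34: 0, -31: 1, -28: 2, -25: 6, -22: 7, -19: 5, -16: 6}
```

The wedge held even through the vertical slide, and the nut crept back about 3°. Sliding along the prongs can only load the nut clockwise. I'll take it back to the stop and pull straight off from there with no back-off.

apply_moves(
  series=[
    [0.03,0,0,0,0,0.006,1],
    [0.045,0,0,0,0,0.009,1],
    [0.045,0,0,0,0,0.009,1],
    [0.045,-0.04,0,0,0,0.009,1],
    [0.045,-0.08,0,0,0,0.009,1],
    [0.045,-0.1,0,0,0,0.009,1],
  ],
)

```text
time: 26.32
tcp_pos: [0.5093, 0.1052, 0.0159]
tool_rot: [2.842, 1.307, 0.01]
contact_force: [17.5, -15.3, -1.8]
opening: 0.217
```

```bash
python3 -c "
from edge2 import *
look('a');look('b')"; python3 jaw.py -36
```

```text
[0.5093 0.1052 0.0159] [ 17.5 -15.3  -1.8] [-3.2  -3.66  0.69] [ 0.11  0.74 -0.56  1.97  0.69  0.62 -0.05]
tool yaw 49.39595247087809
a left [266.1 267.2 268.1 269.1 269.8] -17.6 mid [270.  269.7 269.8 269.8 269.8 269.7] -17.5
  prong yaw 105 -33.5
[0.5093 0.1052 0.0159] [ 15.8 -12.9  -2.6] [-2.92 -3.38  0.66] [ 0.11  0.74 -0.56  1.97  0.69  0.62 -0.05]
tool yaw 49.37908285037923
b left [266.  267.2 268.1 269.1 269.8] -17.7 mid [269.9 269.8 269.7 269.8 269.7 269.8] -17.5
  prong yaw 104 -33.1
side near (-15, -5) 21 across [-32.1 -27.6 -21.2]
side near (-5, 5) 26 across [-31.8 -29.3 -22. ]
side near (5, 15) 23 across [-31.8 -27.5 -22.6]
side near tip along [0.0169 0.0179 0.0183 0.0183]
side far (5, 15) 7 across [23.8 26.6 30.7]
side far tip along [0.0188 0.0201 0.0204 0.0212]
side web hist {-40: 7, -37: 14, -34: 21, -31: 18, -28: 20, -25: 22, -22: 15, -19: 5, -16: 5}
top near (-15, -5) 22 across [-29.8 -25.2 -20.2]
top near (-5, 5) 22 across [-30.8 -26.  -21. ]
top near (5, 15) 23 across [-31.3 -26.1 -21.4]
top near tip along [0.0163 0.0167 0.0173 0.0182]
top far (-15, -5) 22 across [20.7 25.8 30.9]
top far (-5, 5) 21 across [21.2 26.1 30.3]
top far (5, 15) 20 across [20.7 25.2 29.2]
top far tip along [0.0175 0.0188 0.0194 0.0209]
top web hist {-40: 0, -37: 1, -34: 4, -31: 6, -28: 11, -25: 23, -22: 21, -19: 9, -16: 10}
```

apply_moves(
  series=[
    [0,-0.04,0,0,0,0,1],
    [0,-0.08,0,0,0,0,1],
    [0,-0.08,0,0,0,0,1],
    [0,-0.08,0,0,0,0,1],
  ],
)

```text
time: 27.02
tcp_pos: [0.5097, 0.1052, 0.0162]
tool_rot: [2.838, 1.296, 0.019]
contact_force: [25.8, -21.6, -5.3]
opening: 0.222
```

```bash
python3 -c "
from edge2 import *
look('a')"
```

```text
[0.5097 0.1052 0.0162] [ 25.8 -21.6  -5.3] [-4.32 -5.29  0.83] [ 0.1   0.73 -0.55  1.98  0.69  0.61 -0.07]
tool yaw 49.0888012682615
a left [266.1 267.1 268.2 269.1 269.8] -17.5 mid [270.  269.8 269.8 269.7 269.8 269.7] -16.4
  prong yaw 109 -32.8
```

apply_moves(
  series=[
    [-0.014,0,0,0,0,-0.003,1],
    [-0.028,0,0,0,0,-0.006,1],
    [-0.028,0,0,0,0,-0.006,1],
  ],
)

```text
time: 27.45
tcp_pos: [0.5088, 0.1042, 0.0164]
tool_rot: [2.818, 1.344, 0.022]
contact_force: [26.7, -19.9, -5.6]
opening: 0.219
```

```bash
python3 -c "
from edge2 import *
look('a')"
```

```text
[0.5088 0.1042 0.0164] [ 26.7 -19.9  -5.6] [-3.96 -5.47  0.09] [ 0.11  0.73 -0.56  1.98  0.7   0.61 -0.04]
tool yaw 50.99017057839522
a left [266.1 267.  268.1 269.1 269.8] -17.3 mid [269.9 269.7 269.8 269.8 269.8 269.7] -17.7
  prong yaw 102 -33.3
```

apply_moves(
  series=[
    [0,-0.04,-0.06,0,0,0,1],
    [0,-0.08,-0.06,0,0,0,1],
    [0,-0.08,0.06,0,0,0,1],
    [0,-0.1,0.06,0,0,0,1],
    [0,-0.1,0,0,0,0,1],
  ],
)

```text
time: 28.12
tcp_pos: [0.4998, 0.1099, 0.0159]
tool_rot: [2.817, 1.344, 0.017]
contact_force: [27.0, -19.5, -10.5]
opening: 0.221
```

```bash
python3 -c "
from edge2 import *
look('a')"; python3 jaw.py -34 | grep top
```

```text
[0.4998 0.1099 0.0159] [ 27.  -19.5 -10.5] [-3.88 -5.43  0.3 ] [ 0.09  0.73 -0.55  2.    0.71  0.6  -0.06]
tool yaw 51.02117555041325
a left [266.1 267.1 268.  269.1 269.7] -16.6 mid [270.  269.7 269.8 269.8 269.8 269.8] -18.3
  prong yaw 103 -33.8
top near (-15, -5) 20 across [-30.  -25.4 -21. ]
top near (-5, 5) 22 across [-30.3 -25.7 -20.9]
top near (5, 15) 22 across [-31.3 -26.5 -21.5]
top near tip along [0.0132 0.014  0.0141 0.0149]
top far (-15, -5) 22 across [21.  25.9 31. ]
top far (-5, 5) 22 across [20.6 25.5 29.8]
top far (5, 15) 19 across [20.5 24.7 29.6]
top far tip along [0.0169 0.0171 0.0178 0.0185]
top web hist {-40: 22, -37: 26, -34: 25, -31: 29, -28: 25, -25: 19, -22: 5, -19: 7, -16: 10}
```

apply_moves(
  series=[
    [-0.01,-0.02,-0.06,0,0,-0.004,1],
    [-0.02,-0.04,-0.06,0,0,-0.008,1],
    [-0.02,-0.04,0.06,0,0,-0.008,1],
    [-0.02,-0.04,0.06,0,0,-0.008,1],
    [-0.02,-0.06,-0.06,0,0,-0.008,1],
    [-0.02,-0.06,-0.06,0,0,-0.008,1],
    [-0.02,-0.06,0,0,0,-0.008,1],
  ],
)

```text
time: 29.15
tcp_pos: [0.4885, 0.1141, 0.0157]
tool_rot: [2.785, 1.419, 0.006]
contact_force: [14.4, -14.2, 2.4]
opening: 0.217
```

```bash
python3 -c "
from edge2 import *
look('a')"; python3 jaw.py -34 | grep top
```

```text
[0.4885 0.1141 0.0157] [ 14.4 -14.2   2.4] [-2.95 -2.78 -0.02] [ 0.09  0.72 -0.57  2.02  0.72  0.6  -0.04]
tool yaw 54.00339090005131
a left [266.1 267.2 268.1 269.2 269.6] -16.9 mid [269.9 269.8 269.7 269.8 269.7 269.8] -18.4
  prong yaw 92 -32.6
top near (-15, -5) 21 across [-30.5 -25.7 -21. ]
top near (-5, 5) 22 across [-30.3 -25.9 -20.9]
top near (5, 15) 12 across [-30.2 -25.2 -21.5]
top near tip along [0.0086 0.0095 0.0099 0.0108]
top far (-15, -5) 21 across [20.9 25.8 30.8]
top far (-5, 5) 21 across [20.8 25.9 29.9]
top far (5, 15) 17 across [20.4 24.7 29.7]
top far tip along [0.0108 0.0116 0.0123 0.0128]
top web hist {-40: 28, -37: 26, -34: 25, -31: 26, -28: 6, -25: 5, -22: 7, -19: 7, -16: 9}
```

It's sliding out now, and the nut still reads about -18°. I'll continue.

apply_moves(
  series=[
    [0,-0.03,-0.06,0,0,0,1],
    [0,-0.05,-0.06,0,0,0,1],
    [0,-0.07,0.06,0,0,0,1],
    [0,-0.09,0.06,0,0,0,1],
    [0,-0.11,-0.06,0,0,0,1],
    [0,-0.13,-0.06,0,0,0,1],
    [0,-0.15,0,0,0,0,1],
  ],
)

```text
time: 30.18
tcp_pos: [0.4815, 0.1198, 0.0164]
tool_rot: [2.781, 1.412, 0.014]
contact_force: [25.3, -22.8, 2.5]
opening: 0.218
```

```bash
python3 -c "
from edge2 import *
look('a')"; python3 jaw.py -34 | grep -E 'top.*tip'
```

```text
[0.4815 0.1198 0.0164] [ 25.3 -22.8   2.5] [-5.19 -5.87  0.02] [ 0.06  0.71 -0.56  2.04  0.73  0.58 -0.07]
tool yaw 53.83368451447001
a left [266.1 267.1 268.1 269.2 269.7] -16.9 mid [269.9 269.7 269.7 269.8 269.8 269.7] -18.6
  prong yaw 79 -34.2
top near tip along [0.0044 0.0048 0.0054 0.0064]
top far tip along [0.0058 0.0063 0.007  0.0076]
```

apply_moves(
  series=[
    [0,-0.02,-0.06,0,0,0,1],
    [0,-0.03,-0.06,0,0,0,1],
    [0,-0.04,0.06,0,0,0,1],
    [0,-0.05,0.06,0,0,0,1],
    [0,-0.06,-0.06,0,0,0,1],
    [0,-0.07,-0.06,0,0,0,1],
    [0,-0.08,0.06,0,0,0,1],
    [0,-0.1,0,0,0,0,1],
  ],
)

```text
time: 31.32
tcp_pos: [0.4571, 0.1381, 0.014]
tool_rot: [-2.789, -1.444, 0.007]
contact_force: [0.6, -0.1, -4.2]
opening: 0.217
```

```bash
python3 -c "
from edge2 import *
look('a')"; python3 jaw.py -34 | grep -E 'top.*tip'
```

```text
[0.4571 0.1381 0.014 ] [ 0.6 -0.1 -4.2] [0.08 0.22 0.02] [ 0.04  0.71 -0.57  2.08  0.72  0.56 -0.1 ]
tool yaw 54.75725471604381
a left [266.1 267.1 268.1 269.2 269.7] -17.1 mid [269.9 269.7 269.8 269.8 269.8 269.8] -18.0
  prong yaw 17 -10.6
top near tip along [-0.0227 -0.0209 -0.0202 -0.0194]
top far tip along [-0.0202 -0.0196 -0.019  -0.0184]
```

The spanner is off and the nut still reads -17.6°, which is tight. Next I'll clear out, lift and measure how the spanner sits in the grip and where the battens are.

apply_moves(
  series=[
    [0,-0.15,0,0,0,0,1],
    [0,-0.3,0,0,0,0,1],
    [0,-0.3,-0.3,0,0,0,1],
    [0,-0.3,-0.6,0,0,0,1],
    [0,-0.3,-0.6,0,0,0,1],
  ],
)

```text
time: 32.1
tcp_pos: [0.4352, 0.1575, 0.077]
tool_rot: [2.789, 1.445, 0.007]
contact_force: [0.5, -0.5, -5.2]
opening: 0.222
```

Run:
```python
from sp import *
spanner()
P=cloud('top',np.load('top0.npy'))
for lo,hi in((.435,.49),(.535,.585)):
    for y0,y1 in((.25,.31),(.185,.205)):
        m=(P[...,2]>.02)&(P[...,2]<.034)&(P[...,0]>lo)&(P[...,0]<hi)&(P[...,1]>y0)&(P[...,1]<y1);q=P[m];print('batten',len(q),q[:,0].min().round(4),q[:,0].max().round(4),q[:,0].mean().round(4),'ymin',q[:,1].min().round(4))
im,d=arm.get_image('side');P=cloud('side',d)
s=arm.get_state()['tcp_pos'];c=s[:2];k=np.radians(-35);u=np.array([np.cos(k),np.sin(k)]);w=np.array([-u[1],u[0]])
m=(P[...,2]>.10)&(P[...,2]<.15);q=P[m];a=(q[:,:2]-c)@u;b=(q[:,:2]-c)@w
for lo in range(-80,140,15):
    r=(a*1000>lo)&(a*1000<lo+15)&(abs(b)<.045)
    if r.sum()>4:print(lo,r.sum(),'z pct',np.percentile(q[r,2],[10,50,90]).round(4),'b',np.percentile(b[r],[5,95]).round(4))
r=abs(b)<.04;print('along range',np.percentile(a[r&(a<.14)&(a>-.09)],[0.5,99.5]))
print(*row([.475,.2316,.074],np.radians(88)))
```

```text
[0.4352 0.1575 0.077 ] [ 0.5 -0.5 -5.2] [ 0.1   0.19 -0.01] [ 0.07  0.59 -0.68  2.07  0.6   0.67 -0.06]
tool yaw 54.79041922126938
batten 195 0.4583 0.4777 0.4672 ymin 0.2504
batten 63 0.4614 0.4781 0.4695 ymin 0.1852
batten 163 0.5538 0.5757 0.5663 ymin 0.2553
batten 40 0.5615 0.5785 0.57 ymin 0.1865
-65 8 z pct [0.124  0.1308 0.1339] b [-0.0063  0.0041]
-50 58 z pct [0.1248 0.1325 0.1343] b [-0.0086  0.0098]
-35 37 z pct [0.1252 0.1312 0.1344] b [-0.0093  0.0006]
-20 34 z pct [0.1217 0.1298 0.145 ] b [-0.0205  0.0013]
-5 122 z pct [0.1212 0.1347 0.1454] b [-0.0221  0.0131]
10 91 z pct [0.1246 0.1327 0.1414] b [-0.0131  0.0121]
25 59 z pct [0.1267 0.1332 0.135 ] b [-0.0091  0.0088]
40 63 z pct [0.1264 0.1331 0.1349] b [-0.0098  0.0091]
55 78 z pct [0.1267 0.1334 0.1352] b [-0.0273  0.0186]
70 163 z pct [0.1277 0.1336 0.1356] b [-0.0304  0.0273]
85 104 z pct [0.126  0.1326 0.1349] b [-0.0314  0.0289]
100 106 z pct [0.1255 0.1328 0.1353] b [-0.0308  0.0296]
115 65 z pct [0.126  0.1317 0.1358] b [-0.0309  0.0293]
along range [-0.0509109   0.12279275]
[ 0.849 -0.102  0.018] [ 0.0002 -0.0001 -0.0923]
```

```bash
python3 -c "
from sp import *
print(*row([.5,.231,.077],np.radians(88)))"
```

```text
[ 0.988  0.106 -0.012] [ 0.0002 -0.0001 -0.0923]
```

apply_moves(
  series=[
    [0.3,0.02,0,0,0,-0.025,1],
    [0.6,0.05,0,0,0,-0.05,1],
    [0.9,0.08,0,0,0,-0.075,1],
    [0.98,0.1,0,0,0,-0.092,1],
    [0.98,0.1,0,0,0,-0.092,1],
    [0.98,0.1,0,0,0,-0.092,1],
  ],
)

```text
time: 32.9
tcp_pos: [0.4981, 0.2288, 0.0741]
tool_rot: [-2.264, -2.177, 0.006]
contact_force: [-0.2, -0.1, -5.2]
opening: 0.219
```

```bash
python3 -c "
from sp import *
spanner();print(*row([.5,.231,-.010],np.radians(88)))"
```

```text
[0.4981 0.2288 0.0741] [-0.2 -0.1 -5.2] [0.01 0.18 0.05] [ 0.03  0.75 -0.82  1.84  0.71  0.88  0.39]
tool yaw 87.7564550914312
[0.025 0.021 0.84 ] [-0.0004  0.0004 -0.0007]
```

apply_moves(
  series=[
    [0.02,0.02,0.3,0,0,-0.001,1],
    [0.02,0.02,0.6,0,0,-0.001,1],
    [0.02,0.02,0.8,0,0,-0.001,1],
    [0.02,0.02,0.84,0,0,-0.001,1],
    [0.02,0.02,0.87,0,0,-0.001,1],
    [0.02,0.02,0.88,0,0,-0.001,1],
    [0.02,0.02,0.88,0,0,-0.001,1],
  ],
)

```text
time: 33.78
tcp_pos: [0.5021, 0.2322, -0.0119]
tool_rot: [2.256, 2.186, 0.002]
contact_force: [0.0, -0.1, -4.4]
opening: 0.218
```

```bash
cat > z.py <<'E'
from sp import *
spanner()
im,d=arm.get_image('side');P=cloud('side',d)
m=(P[...,2]>.025)&(P[...,2]<.07)&(P[...,1]>.18)&(P[...,1]<.28);q=P[m]
for lo in np.arange(.44,.64,.02):
    r=(q[:,0]>lo)&(q[:,0]<lo+.02)
    if r.sum()>4:print(round(lo,2),r.sum(),np.percentile(q[r,2],[10,50,90]).round(4),np.percentile(q[r,1],[5,95]).round(4))
E
python3 z.py
```

```text
[ 0.5021  0.2322 -0.0119] [ 0.  -0.1 -4.4] [ 0.02  0.22 -0.02] [-0.04  0.87 -0.71  1.88  0.85  0.72  0.29]
tool yaw 88.18131565468624
0.44 45 [0.0304 0.0417 0.0454] [0.2218 0.2709]
0.46 223 [0.0291 0.0317 0.0441] [0.1854 0.2734]
0.48 126 [0.0327 0.0443 0.0589] [0.2087 0.2464]
0.5 55 [0.033  0.0422 0.0535] [0.2083 0.224 ]
0.52 58 [0.0376 0.0435 0.046 ] [0.2191 0.2362]
0.54 71 [0.035  0.0433 0.0464] [0.2198 0.2655]
0.56 251 [0.0295 0.0373 0.0463] [0.1851 0.2722]
0.58 118 [0.0361 0.0442 0.0463] [0.1965 0.2562]
0.6 100 [0.0362 0.0442 0.0466] [0.1964 0.2564]
0.62 23 [0.0368 0.044  0.0464] [0.1972 0.2539]
```

apply_moves(
  series=[
    [0,0,0.01,0,0,0,1],
    [0,0,0.02,0,0,0,1],
    [0,0,0.03,0,0,0,1],
    [0,0,0.03,0,0,0,1],
  ],
)

```text
time: 34.33
tcp_pos: [0.502, 0.2321, -0.0138]
tool_rot: [2.255, 2.185, 0.001]
contact_force: [-1.7, -2.9, 8.7]
opening: 0.22
```

The spanner has touched down on the battens, so I'll release it and rise.

apply_moves(
  series=[
    [0,0,-0.005,0,0,0,0.3],
    [0,0,-0.005,0,0,0,-0.3],
    [0,0,-0.005,0,0,0,-1],
    [0,0,-0.005,0,0,0,-1],
    [0,0,-0.005,0,0,0,-1],
    [0,0,-0.3,0,0,0,-1],
    [0,0,-0.7,0,0,0,-1],
    [0,0,-1,0,0,0,-1],
  ],
)

```text
time: 35.33
tcp_pos: [0.5018, 0.2324, 0.0859]
tool_rot: [-2.256, -2.186, -0.002]
contact_force: [-0.9, -0.2, -0.2]
opening: 1.0
```

apply_moves(
  series=[
    [-0.1,-0.3,-0.4,0,0,0,-1],
    [-0.3,-0.5,-0.6,0,0,0,-1],
    [-0.5,-0.5,-0.8,0,0,0,-1],
    [-0.5,-0.5,-0.8,0,0,0,-1],
  ],
)

```text
time: 35.83
tcp_pos: [0.4509, 0.1825, 0.1654]
tool_rot: [2.258, 2.182, 0.003]
contact_force: [0.0, 0.7, 0.4]
opening: 0.993
```

```bash
python3 z.py
python3 - <<'E'
from edge2 import *
im,d=arm.get_image('side');meas(im,'nut');s=arm.get_state();print(s['time'])
t,dt=arm.get_image('top');D0=np.load('top0.npy');d0=np.load('side0.npy')
# changes since the start
for nm,a,b in(('top',D0,dt),('side',d0,d)):
    ch=((abs(a-b)>.012)&(a>0)&(b>0)).astype(np.uint8);ch=cv2.morphologyEx(ch,cv2.MORPH_OPEN,np.ones((3,3),np.uint8));n,l,st,ce=cv2.connectedComponentsWithStats(ch)
    print(nm,[(st[i].tolist()) for i in range(1,n) if st[i,4]>12])
P=cloud('top',dt)
m=np.zeros(dt.shape,bool);m[180:215,305:350]=((P[...,2]>.128)&(P[...,2]<.17))[180:215,305:350];q=P[m][:,:2];print('wing visible px',len(q))
if len(q)>20:
    v=cv2.fitLine(q.astype(np.float32),cv2.DIST_L2,0,.01,.01).ravel();print('wing bearing',np.degrees(np.arctan2(v[1],v[0]))%180)
E
```

```text
[0.4509 0.1825 0.1654] [0.  0.7 0.4] [ 0.01 -0.05  0.01] [ 0.2   0.56 -0.96  1.91  0.56  0.96  0.52]
tool yaw 88.04343576059644
0.44 49 [0.03   0.0406 0.044 ] [0.2229 0.2739]
0.46 227 [0.0294 0.032  0.0421] [0.185  0.2753]
0.48 74 [0.0333 0.042  0.0444] [0.2162 0.2397]
0.5 68 [0.0353 0.0415 0.0443] [0.2213 0.2383]
0.52 66 [0.0359 0.0416 0.044 ] [0.2203 0.239 ]
0.54 75 [0.0323 0.0412 0.0445] [0.2183 0.2621]
0.56 242 [0.0292 0.0344 0.0438] [0.1841 0.2718]
0.58 112 [0.0352 0.0417 0.044 ] [0.1971 0.2571]
0.6 100 [0.0341 0.0411 0.0441] [0.1963 0.2571]
0.62 26 [0.0332 0.0392 0.043 ] [0.1975 0.2576]
nut left [265.9 267.  268.  269.  269.6] -17.3 mid [269.8 269.6 269.7 269.6 269.7 269.6] -18.5
35.925
top [[329, 183, 6, 10, 48], [313, 193, 9, 6, 54], [332, 194, 10, 7, 63], [319, 201, 8, 9, 50], [238, 209, 6, 8, 48], [260, 209, 5, 9, 43], [255, 234, 10, 8, 60], [238, 236, 8, 5, 36], [208, 256, 281, 224, 21214], [631, 419, 9, 23, 158], [328, 469, 12, 11, 108], [321, 476, 6, 4, 20]]
side [[0, 0, 269, 480, 48044], [343, 221, 16, 18, 170], [307, 224, 8, 6, 44], [284, 229, 8, 5, 33], [359, 228, 15, 19, 186], [290, 233, 14, 14, 103], [314, 235, 8, 7, 49], [237, 243, 10, 8, 70]]
wing visible px 207
wing bearing 86.64101
```

```bash
python3 -c "
from h import *
print(arm.finish_job())"
```

```text
the job is handed in; nothing more can be done
None
```

The job is handed in: branch a, the one with the open pipe, has its valve shut and its nut tight. The spanner is back flat on its battens, all at about 36 s of the 64 s.

**Last checks:**

| Check | Measured | Expected |
|---|---|---|
| Valve a wing bearing | 86.6° | 86.9° (fully across) |
| Nut a angle | about -18° (-17.3° and -18.5° on two edges) | -18.1° (tight) |
| Spanner top height | about 42 mm, level along its length | 42 mm |

- **Bystanders:** comparing depth with the start showed no change except wing a, the spanner and the arm. The arm hid part of both views, so the check doesn't cover everything.
- **Forces:** the highest wrist force I read was about 35 N, against the 120 N limit. I only had readings at the end of each move, so brief peaks may have been missed.

**What went wrong or disagreed:**
- **Height reading:** the reported tool height was about 35 mm lower than the cameras showed, so my first grip on the valve closed on air. I used the camera height from then on.
- **Spanner jam:** the spanner wedged on the nut at the stop, and my first back-off loosened the nut by about 12°. I tightened it to the stop again; torque roughly doubled while the nut stayed still. I then pulled the spanner straight off, re-checking the nut angle on the way.
- **Spanner angle:** while wedged, the spanner sat 15–18° past the nut, more than the stated play of about 10°. I couldn't explain that.

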